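Put the washed cover back on the slide stainer

ROBOT

A 7-joint arm with a two-finger parallel gripper is mounted at the origin on the work surface. World frame = base frame: x ahead of the robot, y to its left, z up, the work surface at z = 0. Lengths are in m, angles in rad, forces in N, time in s.
With the tool pointing down it reaches from about 0.425 to 0.925 m from the base axis. Payload 6.8 kg.
Tool frame: the origin (TCP) lies at the very end of the fingers, on their centre line; the grasp point (between the pads) lies 19 mm behind it; z points along the fingers, y is the line along which they close (so a half turn about z gives the same grasp; the last joint's range is limited). The gripper opens to 85 mm and grips with 20 to 120 N. Pads are 22 mm wide; open, the fingers measure 114 mm over their backs; the gripper's body (76 mm by 85 mm) begins 54 mm behind the grasp point. The pads swing forward as they close: fully open they stand 13 mm farther back than shut.
Start: joints at [-1.39, 0.477, 0.022, 1.555, -0.011, 1.109, -0.083], TCP at [0.192, 0.647, 0.195] pointing down, gripper open.
Joint ranges: [-2.96, 2.96], [-0.34, 2.1], [-1.41, 1.46], [0.24, 2.44], [-1.37, 4.51], [0.17, 1.92], [-2.96, 2.96]. Speed limits (rad/s): [2.39, 2.39, 3.14, 3.14, 3.14, 3.14, 3.14].

INTERFACE

Orientations are given as a rotation vector (axis times angle).
In Python, from bench import r gives the robot as it stands. The module is installed in compiled form; this text tells all that it offers.
- The arm moves only by the tool servo_tool, never from a script. Its argument "commands" is a list of rows, each a list of 7 numbers: the turn, a rotation vector about the world's x, y, z in degrees, then the shift along the world's x, y, z in mm, then the closure, from 0 (fully open) to 1 (shut). A call has 1 to 5 rows; each row is the pose to reach, as a shift and turn from the pose commanded when the call began; what a row does not reach only later rows make up. A row lasts 1/12 s, in which the tool goes at most 41.7 mm and 7.16 degrees, less where a joint would pass 70% of its speed; a pose out of reach is approached as far as the arm can. A call with a gripper value outside its range is refused whole. The fingers move at their own pace and stop on an object; "force" is the grip in N (left out, the last holds). Time passes only in rows, so rows that repeat a pose let the fingers close. It gives the time, the measured TCP pose, the force, the opening and the grip force at its end, in the units of the state.
- r.get_obs(): the state, without advancing time (a new reading comes with each control period).
- r.grab_frame(name): name is "scene" or "side" or "wrist"; returns (picture, depth): 400x640x3 uint8, blue, green, red; 400x640 float32, m along the optical axis (not along the pixel's ray), 0 where there is no reading.
- r.camera_info(name): a dict with "vertical_fov" (degrees; the focal length in pixels is half the picture's height over the tangent of half this angle, whatever the lens; pixels are square), "cx", "cy" (the principal point, pixels), "cam_to_world" (4x4, takes a point from camera to world coordinates); the wrist camera has in their place "T_tool_cam" (4x4, takes a point from camera to tool coordinates, whose origin is the TCP and whose axes are the flange's). Camera axes: x right, y up, looking along -z (the intrinsics and any distortion apply to the point x, -y, -z); pixel columns grow to the right and rows downward; lengths in m; the calibration is good to about 2 mm. A picture is of the moment at which its call begins: read the wrist's pose just before it. camera_info takes no time and is no camera call.
- r.hand_in(): hands the job in; it is judged then, once.
The state is a dict: "clock": time; "joints": joint angles; "qvel": joint speeds; "tau": joint torques, N m; "tcp_pos": TCP position; "orientation": TCP orientation; "contact_force": force on the tool from outside, world axes, zero at the start; "moment": the same for the moment, N m; "grip_width": finger opening in m; "gripper_force": force on a finger pad.
Only numpy, scipy, OpenCV 4.12 (cv2) and the standard library are available. Lean on these libraries where they do the work, as an engineer would, in place of code of your own. Each camera call takes 0.05 s, during which the arm holds its last target. There are 200 camera calls.

TASK

Take the blue cover plate out of the drying rack, lay it handle up on the green sloping rest and let go of it there. Then take it by its yellow handle and seat it on the two brass pins of the white slide stainer, handle up and either way round, keeping hold of it until it lies fully home and flat on the stainer's top. Leave the other things on the bench where they are.

Things in the scene. Friction and masses are not known exactly. Their poses are not given: they have to be found in the camera images.
- cover: Blue cover plate 160 (x) x 120 (y) x 6 mm, 0.18 kg. Origin: centre of its underside; z points out of the handle's side (plate z 0 to 6 mm). Holes of 12 mm diameter through it at x = +-65 mm, y = 0. Yellow handle: bar along x, 80 mm long, 14 mm thick in y, z 24 to 44 mm, on two posts. Same after a half turn about z. Starts on edge in the rack, +y edge on top, handle towards the rack's -y.
- handle (a point): Middle of the cover's yellow handle bar: on the cover's z axis, 34 mm above the plate's underside. Axes as cover.
- rack: Fixed grey drying rack, base 190 (x) x 110 (y) x 8 mm with wire rails along x, 39 mm high. Origin: centre of its underside on the bench, z up. The cover stands in the middle slot (12 mm wide in y, floor 8 mm above the bench), leaning about 12 degrees, its lower 31 mm between the rails.
- rest: Fixed green sloping rest: board 140 mm wide (x), inclined 45 degrees, face looking to the rest's -y and up, rising towards +y. Origin: centre of its base on the bench, z up. A lip 11 mm high, square to the board, runs along its low edge; face meets lip at y = -45, z = 30 mm. The face is 70 mm long up the slope, so the cover's upper 50 mm stand free of it.
- rest_spot (a point): Point in the plane of the rest's board face where the origin of the cover lies when the cover is laid in the middle of the rest with a long edge against the lip (60 mm up the slope from the lip: y = -2.6 mm, z = 72.4 mm in the rest's frame). Axes as rest: not tilted.
- stainer: Fixed white slide stainer, 210 (x) x 160 (y) x 75 mm high, open chamber 110 x 90 mm in its top. Origin: centre of its underside on the bench, z up. Two upright brass pins, 8 mm diameter, 16 mm high, the top 6 mm tapered, stand on its top at x = -65 and +65 mm, y = 0.
- seat (a point): Centre of the stainer's flat top, midway between the pins' feet, 75 mm above the bench; the cover's origin lies here when it is seated. Axes as stainer.
- slide_box: Bystander: white slide box 75 x 100 x 30 mm, loose. Origin: centre of underside.
- stain_bottle: Bystander: amber bottle, 56 mm diameter, 120 mm high, loose. Origin: centre of underside.
- beaker: Bystander: glass beaker, 70 mm diameter, 90 mm high, loose. Origin: centre of underside.
- timer: Bystander: white timer 50 x 70 x 25 mm, loose. Origin: centre of underside.
- sample_jar: Bystander: white jar with red cap, 60 mm diameter, 70 mm high, loose. Origin: centre of underside.
- reagent_jar: Bystander: amber jar with white cap, 60 mm diameter, 80 mm high, loose. Origin: centre of underside.
Not all that is in view belongs to the job. Of the things like the cover, leave any that is purple; of the rest the smaller one is meant.

How it is judged:
By the outcome, as a careful person would: the job done as asked, in the order asked, and still so for the second after the job is handed in, with the robot touching nothing.
It also fails if it takes over 66 s, if anything falls off the work surface, if the arm or the gripper's body presses on something with over 40 N, if the wrist force passes 120 N, or if a joint passes its speed limit or range.

## Working session

There is one attempt and no reset: what is moved stays moved. The work goes in short steps, Python scripts to look and compute and a tool call to move; the robot and the scene stay as the last step left them, time stands still between calls to the robot, and variables do not carry over. Pictures are saved under pics/ and viewed, at most 15 in all, crops included, and the job is handed in when it is done.

Besides the shell and the picture viewer there is one more tool, called after ">>>" by a JSON object that holds its "name" and its "arguments", one argument or row to a line. servo_tool: Moves the arm, as the interface text tells. Its arguments: {"type":"object","properties":{"commands":{"type":"array"},"force":{"type":"number"}},"required":["commands"]}

```bash
mkdir -p pics; cat > h.py <<'E'
import numpy as np, cv2
from bench import r
from scipy.spatial.transform import Rotation as R
def cam(name,obs=None):
    i=r.camera_info(name); f=200/np.tan(np.radians(i["vertical_fov"])/2)
    if "cam_to_world" in i: T=np.array(i["cam_to_world"])
    else:
        o=obs; A=np.eye(4);A[:3,:3]=R.from_rotvec(o["orientation"]).as_matrix();A[:3,3]=o["tcp_pos"];T=A@np.array(i["T_tool_cam"])
    return f,i["cx"],i["cy"],T,i
def cloud(name,depth,obs=None):
    f,cx,cy,T,i=cam(name,obs)
    v,u=np.mgrid[:400,:640]
    P=np.stack([(u-cx)/f*depth,-(v-cy)/f*depth,-depth],-1)
    return P@T[:3,:3].T+T[:3,3]
E
python3 - <<'E'
from h import *
o=r.get_obs(); print(o)
for n in ["scene","side","wrist"]:
    p,d=r.grab_frame(n); cv2.imwrite(f"pics/{n}0.png",p); np.save(f"pics/{n}0.npy",d); print(n,r.camera_info(n))
E
```

```text
{'clock': 0.0, 'joints': array([-1.39009664,  0.47780563,  0.02236098,  1.55645956, -0.01148642,
        1.10928782, -0.08307973]), 'qvel': array([ 0.00026563,  0.00085668, -0.0014454 , -0.00025295, -0.00041448,
        0.00011614,  0.00171667]), 'tau': array([ 1.29336013e-04, -5.96452439e+01,  1.60799369e+00, -2.81198269e+01,
        1.24275152e-02,  9.17411700e-03, -2.48063679e-05]), 'tcp_pos': array([0.19209002, 0.64640318, 0.19391906]), 'orientation': array([-4.52010148e-01, -3.10879678e+00,  2.87259220e-03]), 'contact_force': array([ 0.36663226,  0.2455449 , -0.22401308]), 'moment': array([ 0.01492196,  0.02033508, -0.02564559]), 'gripper_force': 0.0, 'grip_width': 0.08545641214595735}
scene {'vertical_fov': 44.01663739197308, 'cx': 321.8413439528717, 'cy': 202.47098740003182, 'cam_to_world': array([[ 2.73148482e-01, -5.67583263e-01,  7.76684715e-01,
         1.75564726e+00],
       [ 9.61971847e-01,  1.61389180e-01, -2.20371728e-01,
        -3.36582196e-01],
       [-2.69204996e-04,  8.07343033e-01,  5.90082329e-01,
         9.98709400e-01],
       [ 0.00000000e+00,  0.00000000
[... 154 characters left out ...]
ld': array([[ 0.92736653,  0.22114577, -0.30180436,  0.11159682],
       [-0.37380539,  0.58243349, -0.72183153, -1.02409712],
       [ 0.01615098,  0.7822185 ,  0.6227948 ,  0.95485615],
       [ 0.        ,  0.        ,  0.        ,  1.        ]])}
wrist {'vertical_fov': 65.64779149664433, 'cx': 325.41777436287765, 'cy': 201.73103627617118, 'T_tool_cam': array([[-6.24667808e-04,  9.51145829e-01,  3.08741352e-01,
         7.95554946e-02],
       [ 9.99999755e-01,  6.91375881e-04, -1.06664136e-04,
         3.48662946e-04],
       [-3.14909472e-04,  3.08741209e-01, -9.51146028e-01,
        -1.77526055e-01],
       [ 0.00000000e+00,  0.00000000e+00,  0.00000000e+00,
         1.00000000e+00]])}
```

View pics/scene0.png

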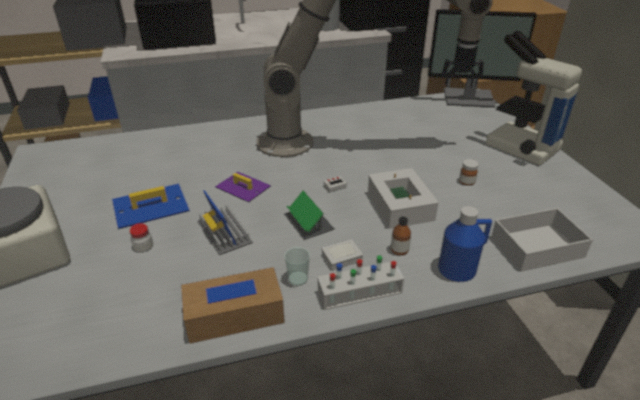

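View pics/side0.png

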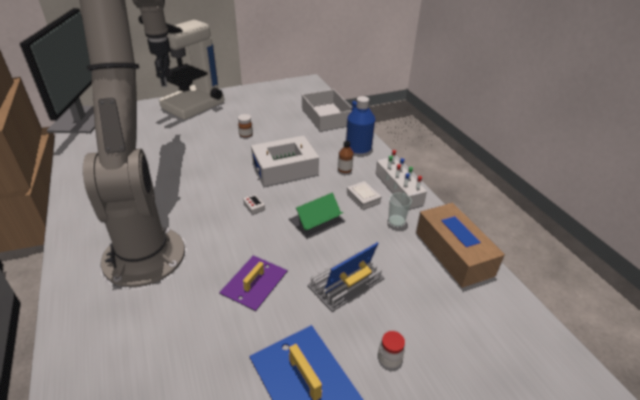

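Scene: cover in the rack at about (218,225), green rest (306,213), stainer (402,197), larger blue decoy (150,205) and purple one (243,186). In the side view: rack (345,275), rest (318,212), stainer (285,160).

```bash
cat > m.py <<'E'
from h import *
def masks(p):
    h=cv2.cvtColor(p,cv2.COLOR_BGR2HSV); H,S,V=[h[...,k].astype(int) for k in range(3)]
    return dict(blue=(H>105)&(H<122)&(S>130)&(V>50),green=(H>50)&(H<80)&(S>110)&(V>40),yellow=(H>18)&(H<32)&(S>140)&(V>90))
def sub(m,b):
    z=np.zeros_like(m); z[b[1]:b[3],b[0]:b[2]]=m[b[1]:b[3],b[0]:b[2]]; return z
def plane(P):
    for _ in range(4):
        c=np.median(P,0); c=P.mean(0); n=np.linalg.svd(P-c,full_matrices=False)[2][2]; e=(P-c)@n; P=P[abs(e)<max(.004,1.5*e.std())]
    return c,n*np.sign(n[2]),len(P),e.std()
E
python3 - <<'E'
from m import *
np.set_printoptions(precision=4,suppress=True)
B=dict(scene=dict(cov=(195,180,250,255),rest=(280,185,335,240),st=(360,160,445,230)),side=dict(cov=(300,235,390,310),rest=(285,185,350,240),st=(245,130,325,185)))
for n in B:
    p=cv2.imread(f"pics/{n}0.png");d=np.load(f"pics/{n}0.npy");C=cloud(n,d);M=masks(p);b=B[n]
    for nm,c,k in [("cover","blue","cov"),("handle","yellow","cov"),("rest","green","rest")]:
        m=sub(M[c],b[k]); m=cv2.erode(m.astype(np.uint8),np.ones((2,2)))>0; m&=d>0
        P=C[m]
        P=P[P[:,2]>.01]
        c0,nn,k2,s=plane(P); print(n,nm,len(P),k2,"c",c0,"n",nn,"std",s,"med",np.median(P,0),"min",np.percentile(P,3,axis=0),"max",np.percentile(P,97,axis=0))
        if nm!="rest" or 1:
            zz=P[P[:,2]>np.percentile(P[:,2],85)]; 
            q=cv2.minAreaRect((P[:,:2]*1000).astype(np.float32)); print("   rect",q)
    m=sub(d>0,b["st"]); P=C[m]; P=P[(P[:,2]>.066)&(P[:,2]<.083)]
    print(n,"st",len(P),np.median(P[:,2]),cv2.minAreaRect((P[:,:2]*1000).astype(np.float32)))
    x=P; print(np.percentile(x,1,axis=0),np.percentile(x,99,axis=0))
E
python3 - <<'E'
import cv2,numpy as np
a=cv2.imread('pics/scene0.png')[155:265,185:450];b=cv2.imread('pics/side0.png')[125:315,235:400]
a=cv2.resize(a,None,fx=3,fy=3,interpolation=3);cv2.imwrite('pics/c1.png',a)
b=cv2.resize(b,None,fx=3,fy=3,interpolation=3);cv2.imwrite('pics/c2.png',b)
E
```

```text
scene cover 10 10 c [ 0.5733 -0.3133  0.1277] n [-0.2726  0.8761  0.3977] std 0.0006904414875947563 med [ 0.5788 -0.311   0.1279] min [ 0.5388 -0.3245  0.123 ] max [ 0.5987 -0.3056  0.1303]
   rect ((568.2691650390625, -314.5199279785156), (66.24819946289062, 3.7831838130950928), 15.403160095214844)
scene handle 132 100 c [ 0.5156 -0.3259  0.0656] n [-0.039   0.1461  0.9885] std 0.0018135157946135732 med [ 0.5325 -0.3361  0.0676] min [ 0.2991 -0.3512  0.0365] max [ 0.5635 -0.1929  0.0735]
   rect ((407.80816650390625, -277.11798095703125), (72.6755599975586, 335.0999450683594), 63.34608459472656)
scene rest 625 536 c [ 0.5467 -0.0454  0.0545] n [ 0.1502 -0.6808  0.7169] std 0.0019465484526694236 med [ 0.5481 -0.0468  0.0529] min [ 0.4843 -0.0772  0.0319] max [ 0.6043 -0.0172  0.0772]
   rect ((544.0353393554688, -50.310302734375), (132.82679748535156, 58.04946517944336), 12.873467445373535)
scene st 1530 0.07612969880537196 ((584.4248046875, 277.15850830078125), (178.6293182373047, 326.777587890625), 83.58164978027344)
[0.4298 0.2009 0.0665] [0.6418 0.3618 0.0817]
side cover 410 408 
[... 356 characters left out ...]
std 0.0016877951869466083 med [ 0.5231 -0.3476  0.0673] min [ 0.4853 -0.361   0.0576] max [ 0.5562 -0.3254  0.0717]
   rect ((521.3534545898438, -341.8001708984375), (78.72216796875, 28.65902328491211), 14.352790832519531)
side rest 775 583 c [ 0.5306 -0.0505  0.0512] n [ 0.149  -0.6799  0.718 ] std 0.0018782324123340546 med [ 0.5306 -0.0525  0.0487] min [ 0.4732 -0.0857  0.0304] max [ 0.5928 -0.0241  0.071 ]
   rect ((532.4091796875, -54.96461868286133), (134.91006469726562, 59.02937698364258), 12.017261505126953)
side st 1178 0.07514024021741195 ((532.1170654296875, 281.9756774902344), (170.3057098388672, 212.60105895996094), 88.59662628173828)
[0.4272 0.2002 0.0667] [0.6359 0.3642 0.0801]
```

View pics/c1.png

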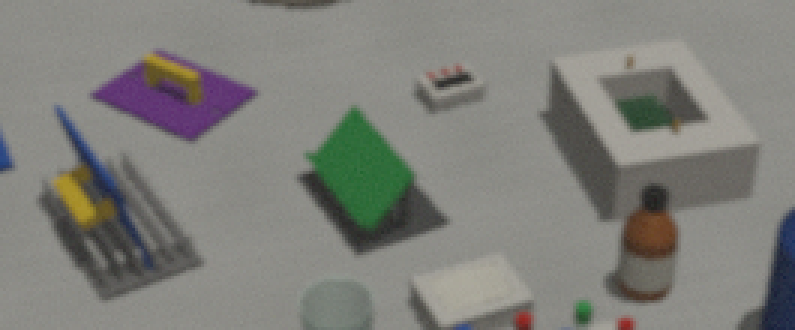

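View pics/c2.png

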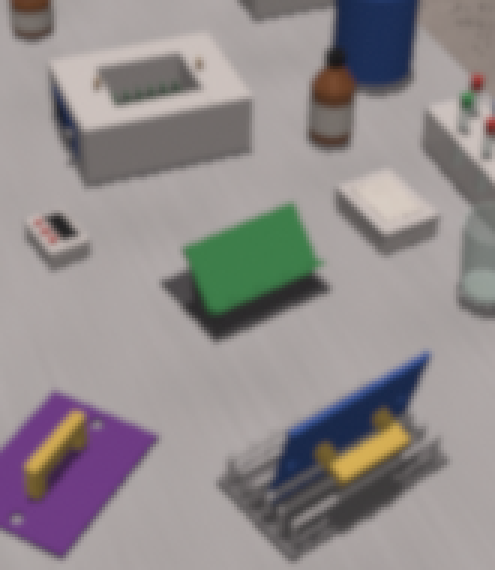

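Crops: the plate leans to the handle's side in the middle slot; the rest face looks toward the rack; pins are visible on the stainer at crop (630,62)/(676,125). I'll start moving towards the stainer for a close wrist look.

>>> {"name": "servo_tool", "arguments": {
  "commands": [
    [0, 0, -7, 10, -10, 40, 0],
    [0, 0, -14, 40, -30, 70, 0],
    [0, 0, -21, 70, -50, 100, 0],
    [0, 0, -28, 100, -75, 120, 0],
    [0, 0, -35, 130, -100, 140, 0]
  ],
  "force": 40
}}

```text
clock: 0.57
tcp_pos: [0.3126, 0.555, 0.3292]
orientation: [-1.373, -2.825, -0.002]
contact_force: [1.1, 1.2, -0.4]
grip_width: 0.0857
gripper_force: 0.0
```

>>> {"name": "servo_tool", "arguments": {
  "commands": [
    [0, 0, -7, 35, -20, 0, 0],
    [0, 0, -14, 70, -40, 0, 0],
    [0, 0, -21, 105, -65, 0, 0],
    [0, 0, -28, 130, -90, 0, 0],
    [0, 0, -35, 150, -120, 0, 0]
  ]
}}

```text
clock: 0.98
tcp_pos: [0.4638, 0.4342, 0.3272]
orientation: [2.161, 2.279, -0.0]
contact_force: [-0.1, 0.9, -0.0]
grip_width: 0.0851
gripper_force: 0.0
```

```bash
python3 -c "
from h import *
o=r.get_obs();print(o['joints'],o['tcp_pos'],o['orientation'])"
```

```text
[-1.13093735  0.33307384  0.37934654  1.50155779 -0.12414713  1.33110645
 -0.68775844] [0.46382296 0.43416647 0.32721881] [ 2.16099507e+00  2.27920967e+00 -4.04238845e-04]
```

>>> {"name": "servo_tool", "arguments": {
  "commands": [
    [0, 0, 0, 15, -40, -5, 0],
    [0, 0, 0, 30, -80, -15, 0],
    [0, 0, 0, 45, -120, -40, 0],
    [0, 0, 0, 60, -160, -70, 0],
    [0, 0, 0, 66, -190, -100, 0]
  ]
}}

```text
clock: 1.4
tcp_pos: [0.5249, 0.2599, 0.2427]
orientation: [2.154, 2.285, 0.004]
contact_force: [0.7, -0.5, -0.3]
grip_width: 0.0855
gripper_force: 0.0
```

>>> {"name": "servo_tool", "arguments": {
  "commands": [
    [0, 0, 0, 0, -10, -10, 0],
    [0, 0, 0, 0, -10, -10, 0],
    [0, 0, 0, 0, -10, -10, 0]
  ]
}}

```text
clock: 1.65
tcp_pos: [0.5231, 0.2524, 0.2325]
orientation: [-2.154, -2.286, 0.001]
contact_force: [-0.4, 1.1, 0.4]
grip_width: 0.0853
gripper_force: 0.0
```

```bash
python3 - <<'E'
from h import *
o=r.get_obs();print(o['joints'],o['tcp_pos'],o['orientation'],abs(o['qvel']).max())
p,d=r.grab_frame("wrist");cv2.imwrite("pics/w1.png",p);np.save("pics/w1.npy",d);import pickle;pickle.dump(o,open("pics/w1.pkl","wb"))
E
```

```text
[-0.90357299  0.30183336  0.43589897  1.76598373 -0.14151482  1.10541625
 -0.36145025] [0.52309861 0.25244405 0.23249016] [-2.15360661e+00 -2.28620113e+00  9.72691282e-04] 0.04545804985854085
```

View pics/w1.png

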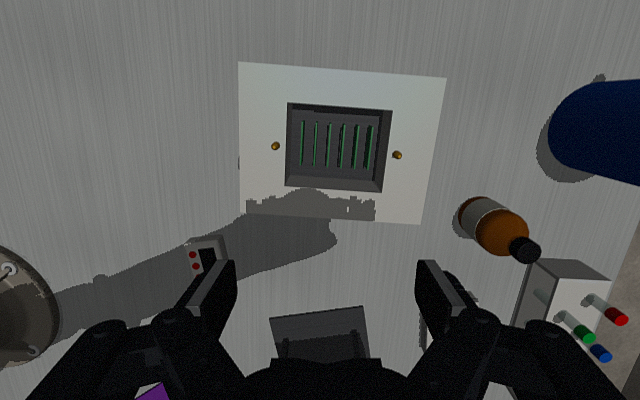

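Wrist view: stainer top with the brass pins at (275,146) and (397,155); rest partly seen at (320,335).

```bash
cat >> h.py <<'E'
def ray(name,uv,z,obs=None):
    f,cx,cy,T,_=cam(name,obs); uv=np.atleast_2d(uv).astype(float)
    D=np.c_[(uv[:,0]-cx)/f,-(uv[:,1]-cy)/f,-np.ones(len(uv))]@T[:3,:3].T
    return T[:3,3]+D*((z-T[2,3])/D[:,2])[:,None]
def proj(name,P,obs=None):
    f,cx,cy,T,_=cam(name,obs); q=(np.atleast_2d(P)-T[:3,3])@T[:3,:3]
    return np.c_[cx+f*q[:,0]/-q[:,2],cy-f*q[:,1]/-q[:,2]]
E
python3 - <<'E'
from m import *
import pickle
np.set_printoptions(precision=4,suppress=True)
o=pickle.load(open("pics/w1.pkl","rb"));p=cv2.imread("pics/w1.png");d=np.load("pics/w1.npy")
h=cv2.cvtColor(p,cv2.COLOR_BGR2HSV)
pins=[]
for b in [(262,135,288,158),(384,143,410,167)]:
    m=sub((h[...,1]>90)&(h[...,2]>25),b); v,u=np.nonzero(m); print(len(u),u.min(),u.max(),v.min(),v.max(),u.mean(),v.mean())
    pins.append(ray("wrist",[u.mean(),v.mean()],.084,o)[0])
print(pins,(pins[0]+pins[1])/2,np.linalg.norm(pins[0]-pins[1]),np.degrees(np.arctan2(*(pins[1]-pins[0])[[1,0]])))
C=cloud("wrist",d,o); m=sub((d>0),(225,50,460,235)); P=C[m]; z=P[:,2]; k=(z>.068)&(z<.082); print("topz",np.median(z[k]),np.median(C[300:310,450:460,2]))
mm=np.zeros(m.shape,bool); mm[m]=k; mm=cv2.morphologyEx(mm.astype(np.uint8),cv2.MORPH_OPEN,np.ones((5,5)))
c=max(cv2.findContours(mm,0,1)[0],key=cv2.contourArea)[:,0]
Q=ray("wrist",c,.075,o)[:,:2]*1000; print(cv2.minAreaRect(Q.astype(np.float32)))
E
```

```text
48 271 279 142 149 275.0 145.5
52 393 401 151 158 397.0 154.5
[array([0.468 , 0.2849, 0.084 ]), array([0.5964, 0.2831, 0.084 ])] [0.5322 0.284  0.084 ] 0.12837494575952438 -0.8099790267191115
topz 0.07341532976524728 0.3172088229461083
((532.2802734375, 283.29132080078125), (159.20892333984375, 209.01300048828125), 89.18128967285156)
```

>>> {"name": "servo_tool", "arguments": {
  "commands": [
    [0, 0, -7, -6, -38, 10, 0],
    [0, 0, -14, -12, -76, 20, 0],
    [0, 0, -21, -18, -114, 30, 0],
    [0, 0, -28, -24, -152, 40, 0],
    [0, 0, -35, -30, -190, 45, 0]
  ]
}}

```text
clock: 2.12
tcp_pos: [0.4946, 0.063, 0.2803]
orientation: [2.743, 1.531, 0.007]
contact_force: [0.6, -0.5, 0.6]
grip_width: 0.0854
gripper_force: 0.0
```

>>> {"name": "servo_tool", "arguments": {
  "commands": [
    [0, 0, -7, -6, -38, 0, 0],
    [0, 0, -14, -12, -76, 0, 0],
    [0, 0, -21, -18, -114, 0, 0],
    [0, 0, -28, -24, -152, 0, 0],
    [0, 0, -35, -30, -190, 0, 0]
  ]
}}

```text
clock: 2.53
tcp_pos: [0.4649, -0.1277, 0.2794]
orientation: [-3.077, -0.635, -0.006]
contact_force: [1.3, -1.1, 0.0]
grip_width: 0.0853
gripper_force: 0.0
```

>>> {"name": "servo_tool", "arguments": {
  "commands": [
    [0, 0, -7, 0, -30, 0, 0],
    [0, 0, -8, 0, -50, 0, 0],
    [0, 0, -8, 0, -50, 0, 0],
    [0, 0, -8, 0, -50, 0, 0]
  ]
}}

```text
clock: 2.87
tcp_pos: [0.465, -0.1775, 0.2788]
orientation: [3.112, 0.424, 0.003]
contact_force: [0.2, 0.2, -0.7]
grip_width: 0.0852
gripper_force: 0.0
```

```bash
python3 - <<'E'
from h import *
o=r.get_obs();print(o['joints'],o['tcp_pos'],o['orientation'],abs(o['qvel']).max())
p,d=r.grab_frame("wrist");cv2.imwrite("pics/w2.png",p);np.save("pics/w2.npy",d);import pickle;pickle.dump(o,open("pics/w2.pkl","wb"))
E
```

```text
[-0.55786588  0.11308235  0.88549778  1.90506274 -0.09573632  1.16419743
 -0.93800678] [ 0.46500055 -0.17746153  0.27883001] [3.11229297 0.42358018 0.00345476] 0.0368556808948024
```

View pics/w2.png

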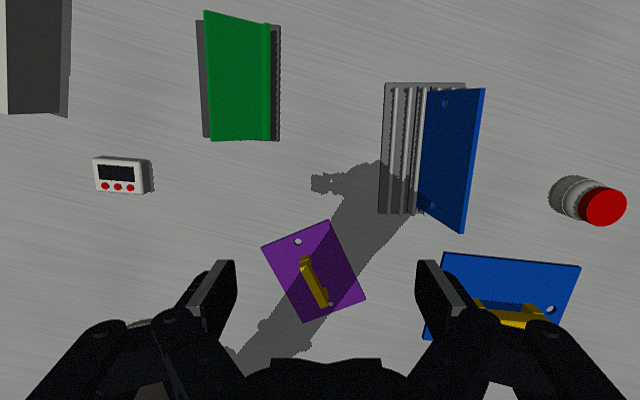

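Wrist view: green rest (240,75) with lip on its right, rack (405,150), cover's back face with top edge from (484,90) to (463,232), decoys at the bottom.

```bash
python3 - <<'E'
from m import *
import pickle
np.set_printoptions(precision=4,suppress=True)
o=pickle.load(open("pics/w2.pkl","rb"));p=cv2.imread("pics/w2.png");d=np.load("pics/w2.npy")
M=masks(p);C=cloud("wrist",d,o)
def get(c,b):
    m=sub(M[c],b)&(d>0); m=cv2.erode(m.astype(np.uint8),np.ones((3,3)))>0; return C[m]
P=get("blue",(415,80,490,243)); c,n,k,s=plane(P); n=n*np.sign(n[1]); print("cover back",len(P),k,c,n,s)
# in-plane axes
xa=np.cross(np.r_[0,0,1.],n); xa/=np.linalg.norm(xa); xa*=np.sign(xa[0]); ya=np.cross(-n,xa)
L=np.c_[(P-c)@xa,(P-c)@ya]*1000; rect=cv2.minAreaRect(L.astype(np.float32)); print("xa",xa,np.degrees(np.arctan2(xa[1],xa[0])),"ya",ya,rect)
lo,hi=np.percentile(L,.5,axis=0),np.percentile(L,99.5,axis=0); print(lo,hi); 
top=c+xa*(lo[0]+hi[0])/2000+ya*hi[1]/1000; print("top mid back",top, "centre",top-.06*ya)
P=get("green",(190,0,282,145)); P=P[P[:,2]>.028]; c,n,k,s=plane(P); print("rest",len(P),k,c,n,s)
e=(P-c)@n; F=P[abs(e)<.004]; 
xa=np.cross(np.r_[0,0,1.],n); xa/=np.linalg.norm(xa); xa*=np.sign(xa[0]); ya=np.cross(n,xa)
L=np.c_[(F-c)@xa,(F-c)@ya]*1000; lo,hi=np.percentile(L,.5,axis=0),np.percentile(L,99.5,axis=0)
print("xa",xa,np.degrees(np.arctan2(xa[1],xa[0])),"ya",ya,lo,hi,cv2.minAreaRect(L.astype(np.float32)))
mid=c+xa*(lo[0]+hi[0])/2000
print("topedge mid",mid+ya*hi[1]/1000,"bottom(hi-70)",mid+ya*(hi[1]/1000-.07),"spot",mid+ya*(hi[1]/1000-.01))
print("bench z",np.median(C[40:60,500:600,2]),"tilt",np.degrees(np.arccos(n[2])))
E
```

```text
cover back 5885 5879 [ 0.5238 -0.3132  0.0846] [-0.2571  0.9411  0.2197] 0.0007391706144084479
xa [ 0.9647  0.2635 -0.    ] 15.27953571936893 ya [ 0.0579 -0.212   0.9756] ((-7.471954345703125, -8.787113189697266), (156.62631225585938, 103.2804183959961), 0.13989952206611633)
[-84.438  -58.9891] [69.9593 42.1481]
top mid back [ 0.5192 -0.3241  0.1257] centre [ 0.5157 -0.3114  0.0672]
rest 7149 6415 [ 0.5374 -0.0439  0.0549] [ 0.1482 -0.6841  0.7142] 0.0009136277544118101
xa [ 0.9773  0.2118 -0.    ] 12.225959109109654 ya [-0.1512  0.698   0.7   ] [-71.0749 -37.9757] [63.9251 32.9568] ((-3.5694351196289062, -2.2880172729492188), (72.57949829101562, 136.63099670410156), 89.82940673828125)
topedge mid [ 0.5289 -0.0217  0.078 ] bottom(hi-70) [ 0.5395 -0.0705  0.029 ] spot [ 0.5304 -0.0286  0.071 ]
bench z -0.0016899184784744947 tilt 44.424924853849014
```

>>> {"name": "servo_tool", "arguments": {
  "commands": [
    [4, 1.1, 0, 12, -35, -5, 0.2],
    [8, 2.1, 0, 24, -70, -15, 0.4],
    [11.8, 3.2, 0, 36, -105, -30, 0.5],
    [11.8, 3.2, 0, 48, -140, -50, 0.5],
    [11.8, 3.2, 0, 58, -162, -70, 0.5]
  ],
  "force": 60
}}

```text
clock: 3.33
tcp_pos: [0.5202, -0.3321, 0.2135]
orientation: [-2.902, -0.399, 0.039]
contact_force: [-0.2, 0.4, 1.4]
grip_width: 0.0426
gripper_force: 0.0
```

>>> {"name": "servo_tool", "arguments": {
  "commands": [
    [0, 0, 0, 0, 0, -25, 0.5],
    [0, 0, 0, 0, 0, -25, 0.5],
    [0, 0, 0, 0, 0, -25, 0.5]
  ]
}}

```text
clock: 3.58
tcp_pos: [0.5187, -0.3281, 0.1881]
orientation: [-2.899, -0.398, 0.044]
contact_force: [0.3, -0.1, 0.2]
grip_width: 0.0426
gripper_force: 0.0
```

```bash
python3 - <<'E'
from m import *
import pickle
np.set_printoptions(precision=4,suppress=True)
o=r.get_obs();print(o['joints'],o['tcp_pos'],R.from_rotvec(o['orientation']).as_matrix(),o['grip_width'])
p,d=r.grab_frame("wrist");cv2.imwrite("pics/w3.png",p)
M=masks(p);C=cloud("wrist",d,o); m=M["blue"]&(d>0); m=cv2.erode(m.astype(np.uint8),np.ones((3,3)))>0
m&=(abs(C[...,0]-.52)<.12)&(C[...,1]<-.28)&(C[...,1]>-.35)&(C[...,2]>.05)
P=C[m];c,n,k,s=plane(P);n=n*np.sign(n[1]);print(len(P),c,n,s)
xa=np.cross(np.r_[0,0,1.],n); xa/=np.linalg.norm(xa); xa*=np.sign(xa[0]); ya=np.cross(-n,xa)
L=np.c_[(P-c)@xa,(P-c)@ya]*1000; lo,hi=np.percentile(L,.5,axis=0),np.percentile(L,99.5,axis=0);print(lo,hi)
top=c+ya*hi[1]/1000; tgt=top-.003*n-.024*ya; print("top",top,"end x hi",c+xa*hi[0]/1000,"tgt",tgt,"delta mm",(tgt-o['tcp_pos'])*1000,"in xa,n,ya",[(tgt-o['tcp_pos'])@v*1000 for v in(xa,n,ya)])
E
```

```text
[ 0.0168  0.6077  0.8097  1.6118 -0.5511  1.3341 -0.3281] [ 0.5187 -0.3281  0.1881] [[ 0.963   0.2631 -0.0585]
 [ 0.2695 -0.9405  0.207 ]
 [-0.0005 -0.2151 -0.9766]] 0.042572480965232425
1463 [ 0.532  -0.3204  0.1172] [-0.256   0.9292  0.2667] 0.001432524082089648
[-90.5305 -60.8605] [64.8948  8.9066]
top [ 0.5327 -0.3227  0.1258] end x hi [ 0.5946 -0.3032  0.1172] tgt [ 0.5317 -0.3193  0.1018] delta mm [ 13.046    8.8382 -86.2628] in xa,n,ya [np.float64(14.924757046774234), np.float64(-18.137573290106662), np.float64(-84.48591124017197)]
```

>>> {"name": "servo_tool", "arguments": {
  "commands": [
    [0, 0, 0, 5, -13, -2, 0.5],
    [0, 0, 0, 5, -13, -2, 0.5],
    [0, 0, 0, 3, -8, -25, 0.5],
    [0, 0, 0, 2, -4, -45, 0.5],
    [0, 0, 0, 2, -4, -45, 0.5]
  ]
}}

```text
clock: 4.05
tcp_pos: [0.5197, -0.3308, 0.1427]
orientation: [-2.898, -0.398, 0.043]
contact_force: [0.2, 0.8, 0.1]
grip_width: 0.0424
gripper_force: 0.0
```

>>> {"name": "servo_tool", "arguments": {
  "commands": [
    [0, 0, 0, -1, 4, -18, 0.5],
    [0, 0, 0, -2, 9, -41, 0.5],
    [0, 0, 0, -2, 9, -41, 0.5],
    [0, 0, 0, -2, 9, -41, 0.5]
  ]
}}

```text
clock: 4.38
tcp_pos: [0.5186, -0.3248, 0.1044]
orientation: [-2.902, -0.396, 0.04]
contact_force: [-0.1, -0.1, 0.1]
grip_width: 0.0427
gripper_force: 0.0
```

```bash
python3 - <<'E'
from m import *
o=r.get_obs();print(o['joints'],o['tcp_pos'],o['contact_force'],o['grip_width'])
p,d=r.grab_frame("wrist");q,d=r.grab_frame("side");cv2.imwrite("pics/w4.png",np.hstack([p[:,120:520],cv2.resize(q[200:330,280:410],(400,400))]))
E
```

```text
[ 0.04232551  0.68892951  0.75815058  1.6886536  -0.61973611  1.19454066
 -0.26854135] [ 0.51857604 -0.32477006  0.10440603] [-0.12830172 -0.05770885  0.13510104] 0.04268629943749217
```

View pics/w4.png

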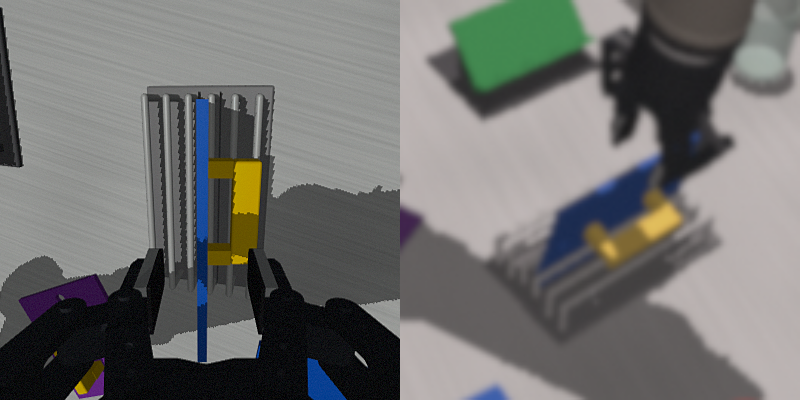

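The plate is centred between the fingers. Close.

>>> {"name": "servo_tool", "arguments": {
  "commands": [
    [0, 0, 0, 0, 0, -2, 1],
    [0, 0, 0, 0, 0, -2, 1],
    [0, 0, 0, 0, 0, -2, 1],
    [0, 0, 0, 0, 0, -2, 1],
    [0, 0, 0, 0, 0, -2, 1]
  ],
  "force": 60
}}

```text
clock: 4.9
tcp_pos: [0.518, -0.3261, 0.1013]
orientation: [-2.903, -0.394, 0.04]
contact_force: [-0.2, 0.2, -0.1]
grip_width: -0.0002
gripper_force: 0.0
```

>>> {"name": "servo_tool", "arguments": {
  "commands": [
    [0, 0, 0, 0, 0, 0, 1],
    [0, 0, 0, 0, 0, 0, 1],
    [0, 0, 0, 0, -2, 10, 1],
    [0, 0, 0, 1, -4, 20, 1],
    [0, 0, 0, 2, -6, 30, 1]
  ]
}}

```text
clock: 5.32
tcp_pos: [0.52, -0.3326, 0.1325]
orientation: [-2.904, -0.394, 0.04]
contact_force: [0.6, -0.6, 0.2]
grip_width: -0.0
gripper_force: 0.0
```

>>> {"name": "servo_tool", "arguments": {
  "commands": [
    [0, 0, 0, 1, -4, 20, 1],
    [0, 0, 0, 2, -9, 40, 1],
    [0, 0, 0, 3, -13, 60, 1],
    [0, 0, 0, 5, -17, 80, 1],
    [0, 0, 0, 6, -21, 100, 1]
  ]
}}

```text
clock: 5.73
tcp_pos: [0.5261, -0.3537, 0.2335]
orientation: [-2.904, -0.394, 0.039]
contact_force: [-0.1, 0.3, -0.4]
grip_width: -0.0002
gripper_force: 0.0
```

```bash
python3 - <<'E'
from m import *
o=r.get_obs();print(o['joints'],o['tcp_pos'],o['contact_force'],o['grip_width'])
p,d=r.grab_frame("wrist");q,d=r.grab_frame("side");cv2.imwrite("pics/w5.png",np.hstack([p[:,120:520],cv2.resize(q[150:350,250:450],(400,400))]))
E
```

```text
[ 0.05117185  0.60283149  0.827088    1.51072059 -0.53458101  1.42946302
 -0.33834079] [ 0.52610341 -0.35367503  0.23350349] [-0.09096182  0.34832534 -0.39889387] -0.00019863882424476703
```

View pics/w5.png

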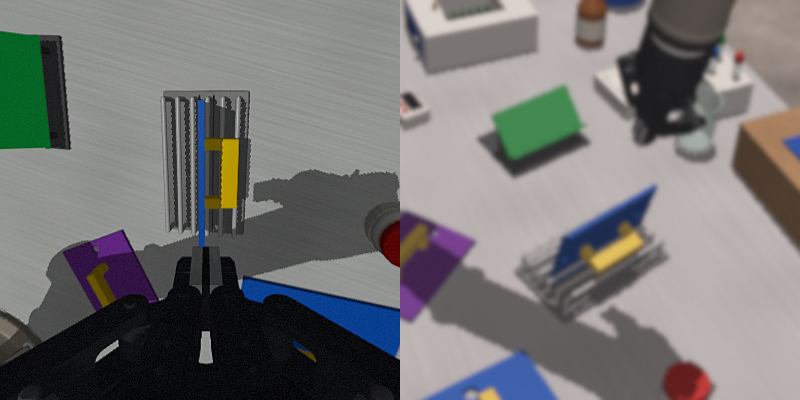

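The fingers shut on nothing and the cover is still in the rack. Check where the tip really is.

```bash
python3 - <<'E'
from m import *
np.set_printoptions(precision=4,suppress=True)
o=r.get_obs()
Rm=R.from_rotvec(o['orientation']).as_matrix()
for b in [0,.013,.019,.03,.05]: print(b,proj("wrist",o['tcp_pos']-b*Rm[:,2],o),proj("side",o['tcp_pos']-b*Rm[:,2]),proj("scene",o['tcp_pos']-b*Rm[:,2]))
p,d=r.grab_frame("wrist");C=cloud("wrist",d,o)
for v in range(235,300,8): print(v,d[v,325],((C[v,325]-o['tcp_pos'])@Rm)*1000, d[v,310],((C[v,310]-o['tcp_pos'])@Rm)*1000)
m=masks(p)["blue"]&(d>0)&(abs(C[...,0]-.52)<.12)&(C[...,1]<-.28)&(C[...,1]>-.36)&(C[...,2]>.03)
P=C[m];print(len(P),np.percentile(P,[1,50,99],axis=0))
E
```

```text
0 [[325.8497 234.549 ]] [[366.7225 230.1237]] [[196.7648 174.7753]]
0.013 [[325.8706 243.6759]] [[367.9516 226.8013]] [[195.1671 171.2316]]
0.019 [[325.8813 248.323 ]] [[368.5265 225.2472]] [[194.423  169.5812]]
0.03 [[325.9027 257.679 ]] [[369.5933 222.3634]] [[193.0478 166.531 ]]
0.05 [[325.9496 278.1329]] [[371.5766 217.0023]] [[190.51   160.9022]]
235 0.45739257 [-108.8146   -1.0429  242.4087] 0.46448627 [-111.7156  -23.5279  248.9118]
243 0.460608 [-121.4393   -1.0547  241.6897] 0.46648848 [-123.9861  -23.6343  247.0322]
251 0.14751786 [ 11.2777  -0.4401 -44.3965] 0.47060886 [-137.3291  -23.8474  247.0312]
259 0.14129862 [ 10.6711  -0.4295 -51.1325] 0.14884308 [  7.0199  -7.6453 -44.3901]
267 0.13403924 [ 10.8991  -0.4167 -58.691 ] 0.14186658 [  6.9187  -7.2956 -51.7579]
275 0.12738363 [ 11.1613  -0.4049 -65.6036] 0.12730466 [ 11.2073  -6.5635 -65.6753]
283 0.122697726 [ 10.6508  -0.3969 -70.6961] 0.12257541 [ 10.7227  -6.3266 -70.8049]
291 0.123193465 [  7.3509  -0.3994 -71.2465] 0.112507164 [ 13.5811  -5.8205 -80.4622]
299 0.12319285 [  4.328   -0.4009 -72.2288] 0.10981118 [ 12.4572  -5.6859 -83.6616]
865 [[ 0.4593 -0.3435  0.0947]
 [ 0.5324 -0.3226  0.1243]
 [ 0.595  -0.3048  0.126 ]]
```

The depth picture shows the actual fingertips about 40 mm behind the reported TCP, and the side view agrees. I'll measure that precisely, then regrasp deeper.

```bash
cat > tip.py <<'E'
from m import *
def tip():
    o=r.get_obs();p,d=r.grab_frame("wrist");C=cloud("wrist",d,o);Rm=R.from_rotvec(o['orientation']).as_matrix()
    Q=((C-o['tcp_pos'])@Rm)*1000; m=(d>0)&(d<.22)&(abs(Q[...,1])<60)&(p.max(2)<90)&(Q[...,0]>-20)&(Q[...,0]<25)
    P=Q[m];P=P[P[:,2]>-80]; print(o['tcp_pos'],o['grip_width'],"maxz",np.percentile(P[:,2],[95,98,99.5,99.9]),P[P[:,2]>np.percentile(P[:,2],98)].mean(0), "x",np.percentile(P[:,0],[1,50,99]),"y",P[P[:,2]>-48][:,1].min(),P[P[:,2]>-48][:,1].max())
E
python3 -c "
from tip import *
tip()"
```

```text
[ 0.52651412 -0.3546427   0.23382535] -0.00019694434599175267 maxz [-43.28319487 -41.18455358 -39.73326048 -39.0508425 ] [ 10.31437061  -0.73878548 -40.204884  ] x [-8.96276326 10.54625462 13.5688928 ] y -13.655415238621439 13.254877019328283
```

>>> {"name": "servo_tool", "arguments": {
  "commands": [
    [0, 0, 0, 0, 0, 0, 0.5],
    [0, 0, 0, 0, 0, 0, 0.5],
    [0, 0, 0, 0, 0, 0, 0.5],
    [0, 0, 0, 0, 0, 0, 0.5],
    [0, 0, 0, 0, 0, 0, 0.5]
  ]
}}

```text
clock: 6.35
tcp_pos: [0.5258, -0.3527, 0.2307]
orientation: [-2.903, -0.394, 0.042]
contact_force: [-0.7, 0.3, -0.1]
grip_width: 0.0429
gripper_force: 0.0
```

```bash
python3 -c "
from tip import *
tip()"
```

```text
[ 0.52576342 -0.35272997  0.23066976] 0.04291696044664625 maxz [-42.6176071  -40.12174488 -37.75652688 -36.78838385] [  0.85387555  -0.88771328 -38.48403724] x [-10.28625158   7.19763314  12.31401857] y -34.40697314855918 34.3652814166234
```

>>> {"name": "servo_tool", "arguments": {
  "commands": [
    [0, 0, 0, -2, 9, -40, 0.5],
    [0, 0, 0, -4, 18, -80, 0.5],
    [0, 0, 0, -6, 27, -120, 0.5],
    [0, 0, 0, -8, 35, -150, 0.5],
    [0, 0, 0, -9, 39, -167, 0.5]
  ]
}}

```text
clock: 6.82
tcp_pos: [0.5151, -0.311, 0.0602]
orientation: [-2.899, -0.394, 0.047]
contact_force: [-0.1, -0.5, 0.0]
grip_width: 0.0426
gripper_force: 0.0
```

>>> {"name": "servo_tool", "arguments": {
  "commands": [
    [0, 0, 0, 0, 0, 0, 0.5],
    [0, 0, 0, 0, 0, 0, 0.5],
    [0, 0, 0, 0, 0, 0, 1],
    [0, 0, 0, 0, 0, 0, 1],
    [0, 0, 0, 0, 0, 0, 1]
  ]
}}

```text
clock: 7.23
tcp_pos: [0.5177, -0.3151, 0.0657]
orientation: [-2.905, -0.394, 0.037]
contact_force: [-0.9, 3.8, 6.4]
grip_width: 0.007
gripper_force: 3.4
```

>>> {"name": "servo_tool", "arguments": {
  "commands": [
    [0, 0, 0, 0, 0, 0, 1],
    [0, 0, 0, 0, 0, 0, 1],
    [0, 0, 0, 0, 0, 0, 1]
  ]
}}

```text
clock: 7.48
tcp_pos: [0.5176, -0.3143, 0.066]
orientation: [-2.903, -0.394, 0.038]
contact_force: [-0.3, 1.0, 7.2]
grip_width: 0.0048
gripper_force: 60.3
```

>>> {"name": "servo_tool", "arguments": {
  "commands": [
    [0, 0, 0, 1, -3, 15, 1],
    [0, 0, 0, 2, -8, 35, 1],
    [0, 0, 0, 3, -13, 60, 1],
    [0, 0, 0, 5, -20, 95, 1],
    [0, 0, 0, 7, -28, 130, 1]
  ]
}}

```text
clock: 7.9
tcp_pos: [0.5235, -0.3417, 0.1954]
orientation: [-2.902, -0.394, 0.042]
contact_force: [1.3, 0.1, -2.7]
grip_width: 0.0047
gripper_force: 59.2
```

>>> {"name": "servo_tool", "arguments": {
  "commands": [
    [0, 0, 0, 0, 0, 30, 1],
    [0, 0, 0, 0, 0, 60, 1],
    [0, 0, 0, 0, 0, 60, 1],
    [0, 0, 0, 0, 0, 60, 1]
  ]
}}

```text
clock: 8.23
tcp_pos: [0.5244, -0.3431, 0.2562]
orientation: [-2.906, -0.394, 0.036]
contact_force: [-0.0, 0.2, -2.9]
grip_width: 0.0048
gripper_force: 59.2
```

```bash
cat > look.py <<'E'
from m import *
np.set_printoptions(precision=4,suppress=True)
def cover(o,p,d,name="wrist",lim=None):
    C=cloud(name,d,o); m=masks(p)["blue"]&(d>0); m=cv2.erode(m.astype(np.uint8),np.ones((3,3)))>0
    if lim is not None:
        for k in range(3): m&=(C[...,k]>lim[k][0])&(C[...,k]<lim[k][1])
    return C[m],m
E
python3 - <<'E'
from look import *
o=r.get_obs();print(o['joints'],o['tcp_pos'],o['contact_force'],o['grip_width'],o['gripper_force'])
Rm=R.from_rotvec(o['orientation']).as_matrix(); print(Rm)
p,d=r.grab_frame("wrist");q,dq=r.grab_frame("side");s,ds=r.grab_frame("scene")
cv2.imwrite("pics/w6.png",np.hstack([p[:,120:520],cv2.resize(q[100:300,250:450],(400,400))]))
lim=[(.40,.66),(-.42,-.25),(.1,.35)]
for n,P_,D_ in [("side",q,dq),("scene",s,ds),("wrist",p,d)]:
    P,m=cover(o,P_,D_,n,lim)
    if len(P)<20: continue
    Q=((P-o['tcp_pos'])@Rm)*1000; c,nn,k,sd=plane(Q/1000); print(n,len(P),"tool frame lo/hi",np.percentile(Q,[1,50,99],axis=0),"normal",nn,sd)
    y=masks(P_)["yellow"]&(D_>0);C=cloud(n,D_,o);Q=((C-o['tcp_pos'])@Rm)*1000
    y&=(abs(Q[...,0])<100)&(abs(Q[...,1])<60)&(Q[...,2]>-30)&(Q[...,2]<60); print("  handle",y.sum(),np.percentile(Q[y],[2,50,98],axis=0) if y.sum()>5 else 0)
E
```

```text
[ 0.0247  0.5698  0.8408  1.5071 -0.5176  1.455  -0.3629] [ 0.5244 -0.3431  0.2562] [-0.0192  0.2498 -2.8654] 0.004846988606208679 59.239933490753174
[[ 0.964   0.2608 -0.0517]
 [ 0.2659 -0.9425  0.2022]
 [ 0.004  -0.2087 -0.978 ]]
side 381 tool frame lo/hi [[-76.346   -2.4561 -58.9225]
 [-44.0707   0.9295 -10.8704]
 [ 64.6381   2.5577  43.0422]] normal [0.006  1.     0.0048] 0.0008059053725153046
  handle 249 [[-42.1437   8.5743  -8.542 ]
 [ -6.6669  29.1803  -5.5767]
 [ 32.3537  38.8468   1.3033]]
wrist 2874 tool frame lo/hi [[-37.9634  -2.7196 -60.6332]
 [ 35.3971  -0.3383 -59.4052]
 [ 77.4344   2.3188 -58.0274]] normal [-0.0031 -0.0048  1.    ] 0.000567201757136581
  handle 4099 [[-36.2695   6.891   -7.5545]
 [ 10.7564  29.543   -6.3437]
 [ 37.6808  39.6501  -5.0045]]
```

View pics/w6.png

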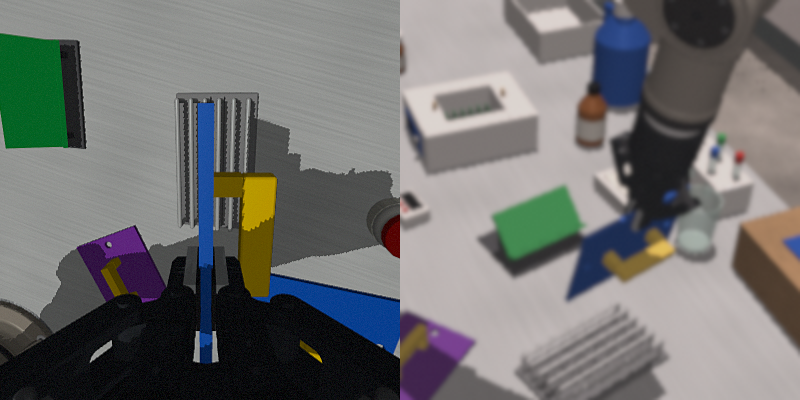

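Cover held square, its centre practically at the reported TCP (tool frame), and its underside at tool y ≈ −3 mm. Compute the placing turn.

```bash
cat > turn.py <<'E'
from look import *
xr=np.array([.9773,.2118,0]);nr=np.array([.2118*.7071,-.9773*.7071,.7071]);Rrest=np.c_[xr,nr,np.cross(xr,nr)]
spot=np.array([.5302,-.0283,.0722])
def rel(Rt,pt):
    o=r.get_obs();Rm=R.from_rotvec(o['orientation']).as_matrix()
    print("turn deg",np.degrees(R.from_matrix(Rt@Rm.T).as_rotvec()),"shift mm",(np.array(pt)-o['tcp_pos'])*1000,"tcp",o['tcp_pos'],"f",o['contact_force'],o['grip_width'],"j",o['joints'])
E
python3 -c "
from turn import *
rel(Rrest,[.5375,-.065,.138])"
```

```text
turn deg [-55.6795 -13.7331  -2.9434] shift mm [  14.1112  276.1358 -114.6502] tcp [ 0.5234 -0.3411  0.2527] f [-0.8155 -0.5077 -3.5845] 0.004824346985081391 j [ 0.0246  0.5732  0.8384  1.5108 -0.5179  1.4548 -0.3628]
```

>>> {"name": "servo_tool", "arguments": {
  "commands": [
    [-6.2, -1.5, -0.3, 2, 20, 4, 1],
    [-12.4, -3, -0.6, 4, 50, 8, 1],
    [-18.6, -4.5, -0.9, 6, 80, 8, 1],
    [-24.8, -6, -1.2, 8, 110, 8, 1],
    [-31, -7.5, -1.5, 10, 130, 8, 1]
  ]
}}

```text
clock: 8.8
tcp_pos: [0.5309, -0.2292, 0.2609]
orientation: [2.914, 0.358, 0.006]
contact_force: [0.1, -0.3, -2.6]
grip_width: 0.005
gripper_force: 59.6
```

>>> {"name": "servo_tool", "arguments": {
  "commands": [
    [-6.2, -1.6, -0.4, 1, 20, 0, 1],
    [-12.4, -3.1, -0.7, 2, 40, 0, 1],
    [-18.6, -4.7, -1.1, 3, 60, 0, 1],
    [-24.6, -6.2, -1.4, 4, 80, 0, 1],
    [-24.6, -6.2, -1.4, 4, 80, 0, 1]
  ]
}}

```text
clock: 9.22
tcp_pos: [0.5379, -0.1409, 0.26]
orientation: [2.478, 0.285, 0.079]
contact_force: [1.1, 1.5, -3.7]
grip_width: 0.0048
gripper_force: 59.9
```

```bash
python3 -c "
from turn import *
rel(Rrest,[.5375,-.065,.138])"
```

```text
turn deg [-7.4818 -2.3611 -0.5988] shift mm [  -0.3915   75.9071 -122.028 ] tcp [ 0.5379 -0.1409  0.26  ] f [ 1.0726  1.4659 -3.7231] 0.004846859010404603 j [-1.283   0.5057  1.3608  2.0318  0.1842  0.8471 -1.4452]
```

>>> {"name": "servo_tool", "arguments": {
  "commands": [
    [-3, -1, -0.2, 0, 12, -10, 1],
    [-6, -2, -0.4, 0, 25, -30, 1],
    [-7.5, -2.4, -0.6, 0, 38, -50, 1],
    [-7.5, -2.4, -0.6, 0, 51, -70, 1],
    [-7.5, -2.4, -0.6, 0, 60, -90, 1]
  ]
}}

```text
clock: 9.63
tcp_pos: [0.535, -0.0888, 0.1695]
orientation: [2.348, 0.238, 0.098]
contact_force: [0.9, -0.2, -2.1]
grip_width: 0.0046
gripper_force: 59.9
```

>>> {"name": "servo_tool", "arguments": {
  "commands": [
    [0, 0, 0, 0, 16, -32, 1],
    [0, 0, 0, 0, 16, -32, 1],
    [0, 0, 0, 0, 16, -32, 1]
  ]
}}

```text
clock: 9.88
tcp_pos: [0.5347, -0.0743, 0.1385]
orientation: [2.348, 0.238, 0.096]
contact_force: [-0.2, -0.8, -1.4]
grip_width: 0.0049
gripper_force: 60.0
```

```bash
python3 -c "
from turn import *
rel(Rrest,[.530,-.0305,.0745])
o=r.get_obs();Rm=R.from_rotvec(o['orientation']).as_matrix()
q,dq=r.grab_frame('side');C=cloud('side',dq)
m=masks(q)['blue']&(dq>0)&(abs(C[...,0]-.54)<.13)&(C[...,1]<.05)&(C[...,1]>-.2)&(C[...,2]>.05)&(C[...,2]<.25);P=C[m];c,n,k,s=plane(P);print(len(P),c,n,s,((c-o['tcp_pos'])@Rm)*1000)
m=masks(q)['green']&(dq>0)&(abs(C[...,0]-.54)<.13)&(C[...,1]<.05)&(C[...,1]>-.2)&(C[...,2]>.03);P=C[m];print(len(P))
"
```

```text
turn deg [-0.0831 -0.1     0.7012] shift mm [ -4.6534  43.8335 -63.9558] tcp [ 0.5347 -0.0743  0.1385] f [-0.2466 -0.7504 -1.3542] 0.004863697393196561 j [-1.2886  0.8212  1.1712  2.1149  0.0669  0.6834 -1.6745]
1429 [ 0.5277 -0.0785  0.1384] [ 0.144  -0.7     0.6994] 0.001902557055521483 [-7.6927  1.8398  1.966 ]
250
```

>>> {"name": "servo_tool", "arguments": {
  "commands": [
    [0, 0, 0.3, -1, 11, -13, 1],
    [0, 0, 0.6, -2, 22, -27, 1],
    [0, 0, 0.7, -4, 34, -40, 1],
    [0, 0, 0.7, -5, 45, -54, 1],
    [0, 0, 0.7, -5, 45, -54, 1]
  ]
}}

```text
clock: 10.35
tcp_pos: [0.5304, -0.0262, 0.0828]
orientation: [2.349, 0.255, 0.105]
contact_force: [-0.5, -0.3, -1.9]
grip_width: 0.0045
gripper_force: 59.9
```

>>> {"name": "servo_tool", "arguments": {
  "commands": [
    [0, 0, 0, 0, 0, 0, 1],
    [0, 0, 0, 0, -1, -4, 1],
    [0, 0, 0, 0, -2, -8, 1],
    [0, 0, 0, 0, -2, -8, 1]
  ]
}}

```text
clock: 10.68
tcp_pos: [0.5304, -0.0327, 0.078]
orientation: [2.349, 0.246, 0.106]
contact_force: [-0.3, 0.7, -2.4]
grip_width: 0.0046
gripper_force: 60.0
```

```bash
cat >> turn.py <<'E'
def slope(pt=(.530,-.0305,.0745)):
    o=r.get_obs();s=(np.array(pt)-o['tcp_pos'])*1000;u=-Rrest[:,2];print("x,normal,up",s@xr,s@nr,s@u,"force",o['contact_force']@nr,o['contact_force']@u,o['contact_force'])
E
python3 -c "
from turn import *
rel(Rrest,[.530,-.0305,.0745]);slope()"
```

```text
turn deg [-0.2088  0.1336  0.1768] shift mm [-0.3732  2.2323 -3.4639] tcp [ 0.5304 -0.0327  0.078 ] f [-0.3037  0.6701 -2.3845] 0.004595964284874982 j [-1.2997  0.9175  1.0699  2.1145 -0.0064  0.6412 -1.7475]
x,normal,up 0.10810151896899994 -4.047865781280887 -0.8507042933481228 force -2.194671276722515 -1.1774810407875216 [-0.3037  0.6701 -2.3845]
```

>>> {"name": "servo_tool", "arguments": {
  "commands": [
    [0, 0, 0, 0, 1, -2, 1],
    [0, 0, 0, 0, 2, -3, 1],
    [0, 0, 0, 0, 2, -3, 1]
  ]
}}

```text
clock: 10.93
tcp_pos: [0.5305, -0.0308, 0.0756]
orientation: [2.348, 0.247, 0.106]
contact_force: [1.2, -2.5, -2.2]
grip_width: 0.0042
gripper_force: 59.8
```

>>> {"name": "servo_tool", "arguments": {
  "commands": [
    [0, 0, 0, 0, 0, -1, 1],
    [0, 0, 0, 0, 0, -2, 1],
    [0, 0, 0, 0, 0, -2, 1]
  ]
}}

```text
clock: 11.18
tcp_pos: [0.531, -0.0314, 0.0746]
orientation: [2.347, 0.246, 0.107]
contact_force: [0.1, -3.1, 6.0]
grip_width: 0.0047
gripper_force: 60.6
```

```bash
python3 -c "
from turn import *
slope()"
```

```text
x,normal,up -0.8030972251327376 -0.82708398722437 0.6931288117039986 force 6.406030711618702 2.1051879140232534 [ 0.1055 -3.0889  6.0185]
```

Contact on both face and lip. Release and withdraw up the slope.

>>> {"name": "servo_tool", "arguments": {
  "commands": [
    [0, 0, 0, 0, 0, 0, 0.8],
    [0, 0, 0, 0, 0, 0, 0.6],
    [0, 0, 0, 0, 0, 0, 0.5],
    [0, 0, 0, 0, 0, 0, 0.5],
    [0, 0, 0, 0, 0, 0, 0.5]
  ]
}}

```text
clock: 11.6
tcp_pos: [0.5309, -0.0294, 0.073]
orientation: [2.349, 0.249, 0.107]
contact_force: [-0.1, 0.2, -0.3]
grip_width: 0.0426
gripper_force: 0.0
```

>>> {"name": "servo_tool", "arguments": {
  "commands": [
    [0, 0, 0, -3, 14, 14, 0.5],
    [0, 0, 0, -6, 28, 28, 0.5],
    [0, 0, 0, -9, 42, 42, 0.5],
    [0, 0, 0, -12, 56, 56, 0.5],
    [0, 0, 0, -15, 70, 70, 0.5]
  ]
}}

```text
clock: 12.02
tcp_pos: [0.5155, 0.041, 0.1437]
orientation: [2.349, 0.248, 0.107]
contact_force: [0.5, -0.1, 0.2]
grip_width: 0.0428
gripper_force: 0.0
```

>>> {"name": "servo_tool", "arguments": {
  "commands": [
    [0, 0, 0, 0, 0, 30, 0.5],
    [0, 0, 0, 0, 0, 60, 0.5],
    [0, 0, 0, 0, 0, 100, 0.5],
    [0, 0, 0, 0, 0, 100, 0.5]
  ]
}}

```text
clock: 12.35
tcp_pos: [0.5185, 0.0402, 0.2487]
orientation: [2.351, 0.245, 0.115]
contact_force: [1.9, 0.9, -0.2]
grip_width: 0.0428
gripper_force: 0.0
```

```bash
cat > meas.py <<'E'
from turn import *
def rest_cover(q,dq,name,o=None,lim=((.4,.68),(-.15,.1),(.02,.2))):
    C=cloud(name,dq,o);L=np.all([(C[...,k]>lim[k][0])&(C[...,k]<lim[k][1]) for k in range(3)],0)&(dq>0)
    m=cv2.erode((masks(q)['blue']&L).astype(np.uint8),np.ones((3,3)))>0;P=C[m];c,n,k,s=plane(P)
    xa=np.cross([0,0,1.],n);xa/=np.linalg.norm(xa);ya=np.cross(n,xa);X=np.c_[(P-c)@xa,(P-c)@ya]*1000
    print(name,len(P),"c",c,"n",n,s,"xa yaw",np.degrees(np.arctan2(xa[1],xa[0])),"ext",np.percentile(X,[.5,99.5],axis=0),cv2.minAreaRect(X.astype(np.float32)))
    y=cv2.erode((masks(q)['yellow']&L).astype(np.uint8),np.ones((2,2)))>0;H=C[y];X=np.c_[(H-c)@xa,(H-c)@ya,(H-c)@n]*1000
    t=X[X[:,2]>np.percentile(X[:,2],90)-4]; a=cv2.minAreaRect(t[:,:2].astype(np.float32)); print("  handle top",len(t),np.percentile(t,[1,50,99],axis=0),a,"world",c+xa*a[0][0]/1000+ya*a[0][1]/1000+n*.035)
E
python3 - <<'E'
from meas import *
rel(Rrest,[.53,-.03,.0745])
q,dq=r.grab_frame('side');s,ds=r.grab_frame('scene');cv2.imwrite("pics/s7.png",np.hstack([cv2.resize(q[130:290,240:400],(400,400)),cv2.resize(s[140:270,245:375],(400,400))]))
rest_cover(q,dq,"side");rest_cover(s,ds,"scene")
E
```

```text
turn deg [-0.3995  0.5324  0.0875] shift mm [  11.4817  -70.1557 -174.1559] tcp [0.5185 0.0402 0.2487] f [ 1.9175  0.8891 -0.1833] 0.042780717029455115 j [-1.5631  0.712   1.3175  1.9706  0.1086  1.0307 -1.719 ]
side 1011 c [ 0.5233 -0.0361  0.0752] n [ 0.1564 -0.6908  0.7059] 0.0019414628355383773 xa yaw 12.75951257834714 ext [[-69.8684 -51.0245]
 [ 76.9392  52.4195]] ((3.9061203002929688, 0.05739593505859375), (105.76793670654297, 149.08726501464844), 88.93746185302734)
  handle top 10 [[-18.7812  -1.7346  36.7039]
 [  3.8665  -0.9708  39.0082]
 [ 34.4556   0.1464  43.2234]] ((8.023033142089844, -0.9658894538879395), (1.1577577590942383, 54.16120147705078), 88.79972839355469) world [ 0.5368 -0.0592  0.0992]
scene 544 c [ 0.5452 -0.0204  0.0879] n [ 0.1446 -0.6919  0.7074] 0.0018314371296921277 xa yaw 11.807914939973925 ext [[-82.5364 -64.6478]
 [ 60.8832  39.4825]] ((-10.614776611328125, -12.84646987915039), (106.62421417236328, 148.52699279785156), 89.93494415283203)
  handle top 28 [[-37.0719 -14.2991  36.2241]
 [-10.181  -10.8846  38.6991]
 [ 23.5774  -6.1517  43.0301]] ((-6.793964385986328, -10.091859817504883), (61.11815643310547, 7.864697456359863), 1.5345048904418945) world [ 0.5451 -0.0529  0.1056]
```

View pics/s7.png

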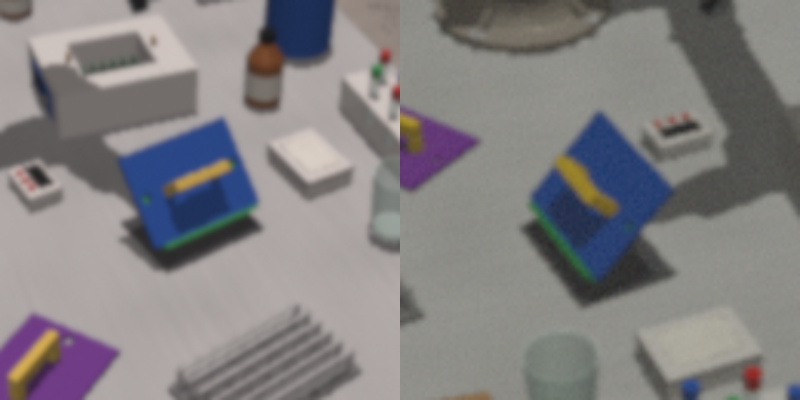

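Cover lies on the rest: edge on the lip, handle up. Now swing the tool by +90° about the rest's x axis to face the handle.

>>> {"name": "servo_tool", "arguments": {
  "commands": [
    [6.7, 1.5, 0, 4, -10, 10, 0.3],
    [13.4, 3, 0, 8, -25, 20, 0.3],
    [20.1, 4.4, 0, 12, -40, 21, 0.3],
    [26.8, 5.8, 0, 16, -55, 21, 0.3],
    [33.5, 7.3, 0, 20, -70, 21, 0.3]
  ]
}}

```text
clock: 12.87
tcp_pos: [0.5354, -0.0289, 0.2643]
orientation: [2.937, 0.31, 0.033]
contact_force: [0.5, 0.2, -2.1]
grip_width: 0.0601
gripper_force: 0.0
```

>>> {"name": "servo_tool", "arguments": {
  "commands": [
    [6.7, 1.5, 0, 1, -15, 0, 0.3],
    [13.4, 3, 0, 2, -30, 0, 0.3],
    [20.1, 4.4, 0, 4, -45, 0, 0.3],
    [26.8, 5.8, 0, 6, -60, 0, 0.3],
    [33.5, 7.3, 0, 7, -70, 0, 0.3]
  ]
}}

```text
clock: 13.28
tcp_pos: [0.5421, -0.0961, 0.2632]
orientation: [-2.827, -0.299, 0.053]
contact_force: [-0.9, 0.9, 0.4]
grip_width: 0.0595
gripper_force: 0.0
```

>>> {"name": "servo_tool", "arguments": {
  "commands": [
    [6.7, 1.5, 0, 0, 0, 0, 0.3],
    [13.4, 3, 0, 0, 0, 0, 0.3],
    [20.1, 4.4, 0, 0, 0, 0, 0.3],
    [20.6, 4.5, 0, 0, 0, 0, 0.3],
    [20.6, 4.5, 0, 0, 0, 0, 0.3]
  ]
}}

```text
clock: 13.7
tcp_pos: [0.5408, -0.0981, 0.2607]
orientation: [-2.468, -0.252, 0.105]
contact_force: [0.7, 0.8, 0.6]
grip_width: 0.0597
gripper_force: 0.0
```

```bash
cat >> turn.py <<'E'
Rh=np.c_[xr,np.cross(-nr,xr),-nr]
E
python3 - <<'E'
from meas import *
rel(Rh,[.5416,-.0815,.1261])
E
```

```text
turn deg [6.999  0.7107 0.2538] shift mm [   0.7736   16.6144 -134.5944] tcp [ 0.5408 -0.0981  0.2607] f [0.6793 0.806  0.6165] 0.059708140330774734 j [-0.1304  0.5919  0.7976  1.6172 -0.7959  1.7047 -0.5307]
```

>>> {"name": "servo_tool", "arguments": {
  "commands": [
    [1.5, 0.1, 0, 0, 3, -20, 0.3],
    [3, 0.3, 0.1, 0, 6, -40, 0.3],
    [5, 0.5, 0.2, 0, 9, -60, 0.3],
    [7, 0.7, 0.2, 0, 12, -80, 0.3],
    [7, 0.7, 0.2, 0, 12, -100, 0.3]
  ]
}}

```text
clock: 14.12
tcp_pos: [0.5416, -0.0822, 0.1621]
orientation: [-2.345, -0.261, 0.101]
contact_force: [-0.3, -0.2, -0.2]
grip_width: 0.06
gripper_force: 0.0
```

>>> {"name": "servo_tool", "arguments": {
  "commands": [
    [0, 0, 0, 0, 2, -15, 0.3],
    [0, 0, 0, 0, 3, -25, 0.3],
    [0, 0, 0, 0, 3, -25, 0.3],
    [0, 0, 0, 0, 3, -25, 0.3]
  ]
}}

```text
clock: 14.45
tcp_pos: [0.542, -0.0807, 0.139]
orientation: [-2.346, -0.26, 0.099]
contact_force: [0.0, -0.2, -0.6]
grip_width: 0.0599
gripper_force: 0.0
```

```bash
python3 - <<'E'
from meas import *
rel(Rh,[.5416,-.0815,.1261]);o=r.get_obs()
p,d=r.grab_frame('wrist');cv2.imwrite("pics/w8.png",p)
rest_cover(p,d,"wrist",o)
E
```

```text
turn deg [ 0.0302  0.3629 -0.2592] shift mm [ -0.4495  -0.8435 -12.9261] tcp [ 0.542  -0.0807  0.139 ] f [ 0.0434 -0.2126 -0.6337] 0.05994094343152972 j [-0.0384  0.7723  0.6915  1.6906 -0.9213  1.6289 -0.3477]
wrist 20023 c [ 0.5395 -0.0304  0.0761] n [ 0.1496 -0.6914  0.7068] 0.0006611096013791317 xa yaw 12.211724058525695 ext [[-87.8949 -59.3396]
 [ 68.2045  57.2423]] ((-10.221717834472656, -1.2993125915527344), (157.90347290039062, 118.31718444824219), 0.07426705956459045)
  handle top 1661 [[-48.0972  -7.6691  36.4001]
 [ -6.5411  -1.2831  37.9453]
 [ 28.8603   5.047   39.3573]] ((-9.989023208618164, -1.346625804901123), (13.05438232421875, 78.85385131835938), 89.96499633789062) world [ 0.5352 -0.0577  0.0998]
```

View pics/w8.png

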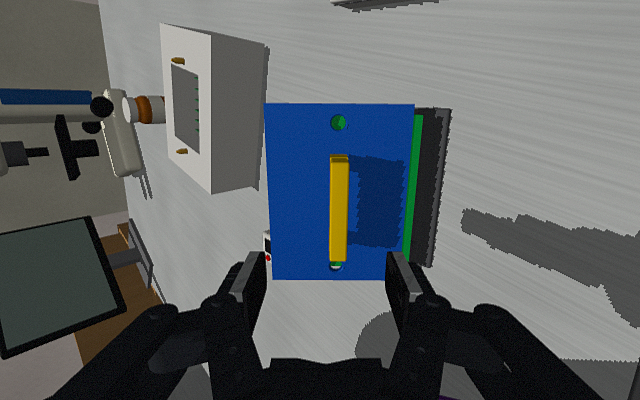

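Wrist view: cover square on the rest, handle bar from (339,157) to (337,262), holes visible. Approach along the normal.

>>> {"name": "servo_tool", "arguments": {
  "commands": [
    [0, 0.4, -0.3, 0, -8, -8, 0.3],
    [0, 0.4, -0.3, 0, -8, -8, 0.3],
    [0, 0.4, -0.3, -4, 10, -26, 0.3],
    [0, 0.4, -0.3, -8, 28, -44, 0.3],
    [0, 0.4, -0.3, -11, 42, -58, 0.3]
  ]
}}

```text
clock: 14.92
tcp_pos: [0.5307, -0.0388, 0.08]
orientation: [-2.345, -0.248, 0.104]
contact_force: [0.5, -0.1, -0.4]
grip_width: 0.0599
gripper_force: 0.0
```

>>> {"name": "servo_tool", "arguments": {
  "commands": [
    [0, 0, 0, -2, 9, -9, 0.3],
    [0, 0, 0, -4, 19, -19, 0.3],
    [0, 0, 0, -5, 24, -25, 0.3],
    [0, 0, 0, -5, 24, -25, 0.3],
    [0, 0, 0, -5, 24, -25, 0.3]
  ]
}}

```text
clock: 15.33
tcp_pos: [0.526, -0.0158, 0.0558]
orientation: [-2.346, -0.248, 0.104]
contact_force: [-0.3, -0.3, 0.9]
grip_width: 0.06
gripper_force: 0.0
```

```bash
python3 - <<'E'
from meas import *
t=(.5253,-.0127,.0540);rel(Rh,t);slope(t);o=r.get_obs()
p,d=r.grab_frame('wrist');cv2.imwrite("pics/w9.png",p)
Rm=R.from_rotvec(o['orientation']).as_matrix();Q=((cloud('wrist',d,o)-o['tcp_pos'])@Rm)*1000
y=masks(p)['yellow']&(d>0)&(abs(Q[...,0])<70)&(abs(Q[...,1])<30)&(Q[...,2]>-90);print("handle in tool",y.sum(),np.percentile(Q[y],[1,10,50,99],axis=0))
b=masks(p)['blue']&(d>0)&(abs(Q[...,0])<100)&(abs(Q[...,1])<80)&(Q[...,2]<0);print("plate in tool",np.percentile(Q[b],[1,50,99],axis=0))
E
```

```text
turn deg [ 0.0229 -0.0451  0.128 ] shift mm [-0.6982  3.0682 -1.7779] tcp [ 0.526  -0.0158  0.0558] f [-0.3361 -0.3479  0.854 ] 0.05998680918187556 j [-0.1048  0.8324  0.6318  1.8236 -1.0166  1.4706 -0.2842]
x,normal,up -0.03248158636182197 -3.481961118615666 0.9677292739735 force 0.7939731877813363 0.41373210251599246 [-0.3361 -0.3479  0.854 ]
handle in tool 5650 [[-33.9513  -7.6243 -65.7309]
 [-24.111   -6.3014 -65.1215]
 [ 12.8604  -0.8817 -64.319 ]
 [ 40.099    5.7644 -32.4758]]
plate in tool [[-68.3052 -59.7472 -28.0502]
 [ 33.5276   1.8938 -26.5144]
 [ 78.7572  57.618  -25.104 ]]
```

>>> {"name": "servo_tool", "arguments": {
  "commands": [
    [0, 0, 0, 0, 3, -1, 0.3],
    [0, 0, 0, 0, 3, -1, 0.6],
    [0, 0, 0, 0, 3, -1, 1],
    [0, 0, 0, 0, 3, -1, 1],
    [0, 0, 0, 0, 3, -1, 1]
  ],
  "force": 80
}}

```text
clock: 15.8
tcp_pos: [0.526, -0.0126, 0.055]
orientation: [-2.345, -0.248, 0.103]
contact_force: [-1.0, -0.7, 2.3]
grip_width: 0.0129
gripper_force: 79.0
```

>>> {"name": "servo_tool", "arguments": {
  "commands": [
    [0, 0, 0, 0, 0, 0, 1],
    [0, 0, 0, 0, 0, 0, 1],
    [0, 0, 0, 0, 0, 0, 1],
    [0, 0, 0, 0, 0, 0, 1]
  ]
}}

```text
clock: 16.13
tcp_pos: [0.526, -0.0126, 0.055]
orientation: [-2.345, -0.248, 0.104]
contact_force: [-0.6, -1.9, 5.0]
grip_width: 0.0131
gripper_force: 78.9
```

>>> {"name": "servo_tool", "arguments": {
  "commands": [
    [0, 0, 0, 2, -7, 7, 1],
    [0, 0, 0, 5, -20, 21, 1],
    [0, 0, 0, 8, -35, 40, 1],
    [0, 0, 0, 11, -50, 65, 1],
    [0, 0, 0, 12, -55, 95, 1]
  ]
}}

```text
clock: 16.55
tcp_pos: [0.5372, -0.0698, 0.1491]
orientation: [-2.348, -0.244, 0.107]
contact_force: [1.8, -0.5, -2.2]
grip_width: 0.0129
gripper_force: 78.2
```

>>> {"name": "servo_tool", "arguments": {
  "commands": [
    [0, 0, 0, 0, 0, 35, 1],
    [0, 0, 0, 0, 0, 70, 1],
    [-6, -1, -1.5, 0, 10, 95, 1],
    [-12, -2, -3, 0, 20, 100, 1],
    [-18, -3, -4.5, 0, 40, 100, 1]
  ]
}}

```text
clock: 16.97
tcp_pos: [0.5392, -0.0319, 0.2517]
orientation: [-2.677, -0.166, 0.036]
contact_force: [1.0, 0.8, -2.2]
grip_width: 0.0133
gripper_force: 78.7
```

```bash
cat >> turn.py <<'E'
a=np.radians(-.8);xs=np.array([np.cos(a),np.sin(a),0]);Rs=np.c_[xs,np.cross([0,0,-1],xs),[0,0,-1]]
E
python3 - <<'E'
from meas import *
rel(Rs,[.532,.284,.22]);print(r.get_obs()['gripper_force'])
E
```

```text
turn deg [-26.3232  -1.3381  -7.7442] shift mm [ -7.1819 315.8518 -31.74  ] tcp [ 0.5392 -0.0319  0.2517] f [ 0.9524  0.761  -2.1872] 0.013304395293369332 j [-0.435   0.4299  0.8905  1.7846 -0.7209  1.4235 -0.7578]
78.66948008537292
```

>>> {"name": "servo_tool", "arguments": {
  "commands": [
    [-5.3, -0.3, -1.5, -1, 35, 0, 1],
    [-10.6, -0.6, -3, -2, 70, 0, 1],
    [-15.9, -0.8, -4.6, -4, 105, 0, 1],
    [-21, -1, -6.1, -6, 140, 0, 1],
    [-26.3, -1.3, -7.7, -7, 175, 0, 1]
  ]
}}

```text
clock: 17.38
tcp_pos: [0.5314, 0.1223, 0.2499]
orientation: [-3.102, 0.005, 0.02]
contact_force: [1.3, -0.2, -3.4]
grip_width: 0.0125
gripper_force: 78.7
```

>>> {"name": "servo_tool", "arguments": {
  "commands": [
    [0, 0, 0, 0, 30, 0, 1],
    [0, 0, 0, 0, 60, 0, 1],
    [0, 0, 0, 0, 90, 0, 1],
    [0, 0, 0, 0, 120, 0, 1],
    [0, 0, 0, 0, 141, 0, 1]
  ]
}}

```text
clock: 17.8
tcp_pos: [0.5305, 0.2677, 0.2484]
orientation: [-3.1, -0.008, 0.026]
contact_force: [-0.1, 0.0, -2.1]
grip_width: 0.0126
gripper_force: 78.8
```

>>> {"name": "servo_tool", "arguments": {
  "commands": [
    [0, 0, 0, 0, 0, 0, 1],
    [0, 0, 0, 0, 0, 0, 1]
  ]
}}

```text
clock: 17.97
tcp_pos: [0.5309, 0.2654, 0.2482]
orientation: [-3.102, -0.008, 0.026]
contact_force: [-0.5, -1.0, -3.1]
grip_width: 0.0129
gripper_force: 78.7
```

```bash
cat > held.py <<'E'
from meas import *
def held(save=None):
    o=r.get_obs();p,d=r.grab_frame('wrist')
    if save: cv2.imwrite(save,p)
    Rm=R.from_rotvec(o['orientation']).as_matrix();Q=((cloud('wrist',d,o)-o['tcp_pos'])@Rm)*1000
    b=masks(p)['blue']&(d>0)&(abs(Q[...,0])<100)&(abs(Q[...,1])<80)&(Q[...,2]<0)&(Q[...,2]>-60);b=cv2.erode(b.astype(np.uint8),np.ones((3,3)))>0
    P=Q[b];c,n,k,s=plane(P/1000);print("plate",len(P),"n tool",n,s,"pctl",np.percentile(P,[.5,50,99.5],axis=0),cv2.minAreaRect(P[:,:2].astype(np.float32)))
    y=masks(p)['yellow']&(d>0)&(abs(Q[...,0])<70)&(abs(Q[...,1])<30)&(Q[...,2]>-90)&(Q[...,2]<-55);print("handle",y.sum(),np.percentile(Q[y],[1,50,99],axis=0))
    return o,p,d,Q
E
python3 - <<'E'
from held import *
rel(Rs,[.532,.284,.22]);held("pics/w10.png")
E
```

```text
turn deg [-2.297  -0.9445 -1.0785] shift mm [  1.1372  18.5978 -28.2208] tcp [0.5309 0.2654 0.2482] f [-0.5474 -0.9722 -3.1266] 0.012860774843139477 j [-1.2689  0.4308  0.9939  1.7416 -0.4333  1.1926 -1.7149]
plate 37132 n tool [-0.0014 -0.0004  1.    ] 0.0006075963588036429 pctl [[-26.4081 -59.2992 -30.6648]
 [ 41.2164   0.761  -29.1245]
 [ 78.1617  58.4533 -27.5163]] ((4.898918151855469, -0.13591766357421875), (120.00755310058594, 147.09396362304688), 89.76828002929688)
handle 4738 [[-31.4543  -6.8801 -68.3986]
 [  8.6122  -0.5963 -67.0947]
 [ 38.7675   5.9371 -65.5699]]
```

View pics/w10.png

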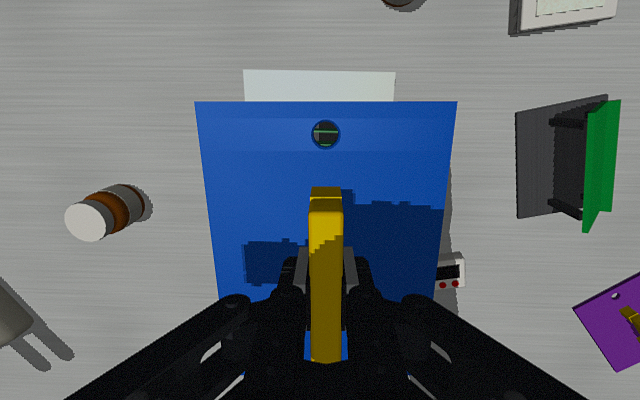

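Held flat in the tool frame. Measure the visible hole (326,134) to fix the cover's offset.

```bash
cat >> held.py <<'E'
def hole():
    o,p,d,Q=held()
    b=masks(p)['blue']; b[:60]=0
    m=(~b).astype(np.uint8); cs=cv2.findContours(m,cv2.RETR_LIST,cv2.CHAIN_APPROX_NONE)[0]
    for c in cs:
        A=cv2.contourArea(c)
        if 300<A<1500:
            (u,v),ax,an=cv2.fitEllipse(c)
            if abs(u-326)<40 and abs(v-134)<40:
                f,cx,cy,T,i=cam("wrist",o);Tc=np.array(i["T_tool_cam"]);D=Tc[:3,:3]@np.array([(u-cx)/f,-(v-cy)/f,-1]);zt=-.0291
                print("hole",u,v,ax,(Tc[:3,3]+D*((zt-Tc[2,3])/D[2]))*1000)
E
python3 - <<'E'
from held import *
hole()
E
```

```text
plate 37308 n tool [-0.0013 -0.0004  1.    ] 0.0006117350603483632 pctl [[-26.6347 -59.2912 -30.7058]
 [ 40.9929   0.3238 -29.1126]
 [ 78.1591  58.4877 -27.4949]] ((5.202110290527344, -0.3299751281738281), (119.62470245361328, 146.63011169433594), 89.90385437011719)
handle 4733 [[-31.4927  -6.8756 -68.3729]
 [  8.5468  -0.596  -67.0723]
 [ 38.6934   5.9488 -65.4465]]
hole 325.2552795410156 133.7660369873047 (23.65752601623535, 24.1671142578125) [ 64.3922  -0.5058 -29.1   ]
```

>>> {"name": "servo_tool", "arguments": {
  "commands": [
    [-1.2, -0.5, -0.5, 0, 8, -3, 1],
    [-2.3, -0.9, -1.1, 1, 18, -6, 1],
    [-2.3, -0.9, -1.1, 1, 18, -6, 1],
    [-2.3, -0.9, -1.1, 1, 18, -6, 1]
  ]
}}

```text
clock: 18.4
tcp_pos: [0.5324, 0.2816, 0.2427]
orientation: [-3.14, 0.027, 0.0]
contact_force: [0.7, 0.8, -2.1]
grip_width: 0.0129
gripper_force: 78.7
```

```bash
python3 - <<'E'
from held import *
rel(Rs,[.532,.284,.22]);hole();rel(Rs,[.532,.284,.22])
E
```

```text
turn deg [-0.0623 -0.0152  0.1674] shift mm [ -0.4063   2.4218 -22.6866] tcp [0.5324 0.2816 0.2427] f [ 0.7341  0.83   -2.0904] 0.012915070308052359 j [-1.3086  0.4635  1.0043  1.7262 -0.4204  1.1859 -1.7773]
plate 37312 n tool [-0.0014  0.0001  1.    ] 0.000605832115054154 pctl [[-25.8939 -59.3325 -30.6647]
 [ 40.9855  -0.2085 -29.1229]
 [ 78.1197  58.4196 -27.5348]] ((4.7068328857421875, -0.29381561279296875), (119.6793441772461, 147.40646362304688), 89.82919311523438)
handle 4720 [[-31.5275  -6.8935 -68.4081]
 [  8.4401  -0.6491 -67.1106]
 [ 38.6393   5.8699 -65.566 ]]
hole 325.229736328125 133.55734252929688 (23.55466651916504, 24.532461166381836) [ 64.45    -0.5701 -29.1   ]
turn deg [-0.0713  0.0121  0.2419] shift mm [ -0.7722   3.298  -23.0199] tcp [0.5328 0.2807 0.243 ] f [ 0.5336  0.0884 -2.3589] 0.013389415659971139 j [-1.308   0.4629  1.0052  1.7265 -0.4201  1.1858 -1.7772]
```

>>> {"name": "servo_tool", "arguments": {
  "commands": [
    [0, 0, 0.2, 0, 1, -40, 1],
    [0, 0, 0.2, 0, 2, -80, 1],
    [0, 0, 0.2, 0, 3, -110, 1],
    [0, 0, 0.2, 0, 3, -135, 1],
    [0, 0, 0.2, 0, 3, -155, 1]
  ]
}}

```text
clock: 18.87
tcp_pos: [0.5321, 0.2831, 0.0862]
orientation: [-3.141, 0.024, 0.002]
contact_force: [0.5, 1.1, -1.8]
grip_width: 0.0129
gripper_force: 78.7
```

>>> {"name": "servo_tool", "arguments": {
  "commands": [
    [0, 0, 0, 0, 0, -6, 1],
    [0, 0, 0, 0, 0, -6, 1],
    [0, 0, 0, 0, 0, -6, 1]
  ]
}}

```text
clock: 19.12
tcp_pos: [0.5336, 0.2845, 0.0831]
orientation: [-3.14, 0.023, -0.003]
contact_force: [0.1, 0.5, -1.7]
grip_width: 0.0125
gripper_force: 78.6
```

```bash
python3 - <<'E'
from held import *
rel(Rs,[.5328,.2833,.0519]);hole()
o=r.get_obs();p,d=r.grab_frame('wrist');c=p[95:175,285:365];cv2.imwrite("pics/w11.png",cv2.resize(c,(560,560),interpolation=cv2.INTER_CUBIC))
h=cv2.cvtColor(p,cv2.COLOR_BGR2HSV)
m=sub((h[...,0]<35)&(h[...,0]>8)&(h[...,1]>90)&(h[...,2]>25),(305,115,347,155));v,u=np.nonzero(m);print("pin px",len(u),u.min() if len(u) else 0,u.max() if len(u) else 0,v.min() if len(u) else 0,v.max() if len(u) else 0)
for a in(-1,1):
    P=np.array([.5322,.2838,0])+a*.065*xs;P[2]=.091;print("pred pin top",proj("wrist",P,o))
E
```

```text
turn deg [-0.1086  0.0977  0.0483] shift mm [ -0.8437  -1.1802 -31.1856] tcp [0.5336 0.2845 0.0831] f [ 0.1223  0.5029 -1.6766] 0.012476009525664165 j [-1.1891  0.6368  0.8435  1.8688 -0.6     0.9079 -1.6427]
plate 37185 n tool [-0.0015  0.0002  1.    ] 0.000612587119925579 pctl [[-26.7436 -59.2934 -30.733 ]
 [ 41.1666  -0.7024 -29.1496]
 [ 78.1102  58.3977 -27.5733]] ((5.093498229980469, -0.5223503112792969), (146.0850830078125, 119.61846160888672), 0.034376200288534164)
handle 4601 [[-31.4443  -6.8087 -68.4507]
 [  8.1973  -0.6525 -67.1094]
 [ 38.6537   5.8122 -65.6708]]
hole 325.2541809082031 133.74920654296875 (23.952110290527344, 24.694225311279297) [ 64.3598  -0.5571 -29.1   ]
pin px 152 324 337 123 137
pred pin top [[328.0816 330.8951]]
pred pin top [[328.4489 131.7912]]
```

View pics/w11.png

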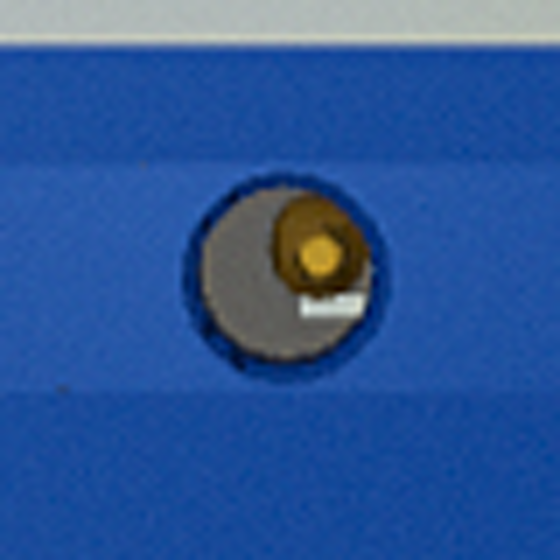

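The pin tip shows at crop (320,255) while the hole is centred at (283,275): the cover must move about 3.6 mm toward world −y. Correct and recheck, with the yaw too.

>>> {"name": "servo_tool", "arguments": {
  "commands": [
    [0, 0, 0, 0, -2, -3, 1],
    [0, 0, 0, 0, -3.6, -5, 1],
    [0, 0, 0, 0, -3.6, -5, 1],
    [0, 0, 0, 0, -3.6, -5, 1]
  ]
}}

```text
clock: 19.55
tcp_pos: [0.5326, 0.2816, 0.0771]
orientation: [-3.14, 0.021, -0.001]
contact_force: [0.4, -0.1, -2.4]
grip_width: 0.013
gripper_force: 78.6
```

```bash
cat > pin.py <<'E'
from held import *
def pin():
    o=r.get_obs();hole();p,d=r.grab_frame('wrist');h=cv2.cvtColor(p,cv2.COLOR_BGR2HSV)
    m=sub((h[...,0]<35)&(h[...,0]>8)&(h[...,1]>90)&(h[...,2]>25),(305,115,347,155));br=m&(h[...,2]>115)
    f,cx,cy,T,i=cam("wrist",o);Tc=np.array(i["T_tool_cam"])
    print("TCPs",o['tcp_pos'],"joint force",o['contact_force'])
    for nm,k in(("all",m),("bright",br)):
        v,u=np.nonzero(k)
        if len(u)==0: continue
        u0,v0=u.mean(),v.mean();D=Tc[:3,:3]@np.array([(u0-cx)/f,-(v0-cy)/f,-1]);zt=-(.091-o['tcp_pos'][2]);print(nm,len(u),u0,v0,(Tc[:3,3]+D*((zt-Tc[2,3])/D[2]))*1000)
    # edges
    g=cv2.GaussianBlur(p,(3,3),0);hs=cv2.cvtColor(g,cv2.COLOR_BGR2HSV);bl=(hs[...,1]>110)
    us=np.arange(250,400);e=np.array([np.argmax(bl[60:130,u])+60 for u in us]);a=np.polyfit(us,e,1);print("plate edge slope deg",np.degrees(np.arctan(a[0])),a)
    gy=cv2.Sobel(cv2.cvtColor(g,cv2.COLOR_BGR2GRAY).astype(np.float32),cv2.CV_32F,0,1);us=np.arange(265,385);e=np.argmax(gy[20:92,us],0)+20
    k=abs(e-np.median(e))<6;a=np.polyfit(us[k],e[k],1);print("stainer edge slope",np.degrees(np.arctan(a[0])),a,k.sum())
    return p
E
python3 - <<'E'
from pin import *
p=pin()
E
```

```text
plate 37144 n tool [-0.0014  0.      1.    ] 0.0006085747451627167 pctl [[-26.8619 -59.3432 -30.7082]
 [ 41.1201  -0.2108 -29.1385]
 [ 78.1122  58.4413 -27.5514]] ((4.910285949707031, -0.5237236022949219), (146.46044921875, 119.73995971679688), 0.03256459906697273)
handle 4593 [[-31.6969  -6.7982 -68.4777]
 [  8.2668  -0.6528 -67.1272]
 [ 38.6708   5.8024 -65.6323]]
hole 325.3768310546875 133.75221252441406 (23.927783966064453, 24.707754135131836) [ 64.3618  -0.5015 -29.1   ]
TCPs [0.5326 0.2816 0.0771] joint force [ 0.44   -0.065  -2.3684]
all 169 324.5443786982249 128.6153846153846 [ 65.4629  -0.9372 -13.9335]
bright 31 324.4516129032258 129.58064516129033 [ 64.9767  -0.9857 -13.9335]
plate edge slope deg 1.577312578395505e-15 [  0. 102.]
stainer edge slope -1.6014342026922796e-15 [-0. 50.] 120
```

Pin and hole now agree within 0.7 mm and the edges are parallel. Lower.

>>> {"name": "servo_tool", "arguments": {
  "commands": [
    [0, 0, 0, 0.5, 0.5, -3, 1],
    [0, 0, 0, 0.5, 0.5, -6, 1],
    [0, 0, 0, 0.5, 0.5, -9, 1],
    [0, 0, 0, 0.5, 0.5, -12, 1],
    [0, 0, 0, 0.5, 0.5, -12, 1]
  ]
}}

```text
clock: 20.07
tcp_pos: [0.5326, 0.282, 0.064]
orientation: [-3.141, 0.021, 0.001]
contact_force: [-0.0, -0.3, -2.0]
grip_width: 0.013
gripper_force: 78.6
```

>>> {"name": "servo_tool", "arguments": {
  "commands": [
    [0, 0, 0, 0, 0, -2, 1],
    [0, 0, 0, 0, 0, -4, 1],
    [0, 0, 0, 0, 0, -6, 1],
    [0, 0, 0, 0, 0, -6, 1]
  ]
}}

```text
clock: 20.4
tcp_pos: [0.5329, 0.2821, 0.0585]
orientation: [-3.14, 0.021, 0.0]
contact_force: [-0.5, 0.4, -2.1]
grip_width: 0.013
gripper_force: 78.6
```

```bash
python3 - <<'E'
from pin import *
p=pin();rel(Rs,[.5328,.2833,.0519]);print(r.get_obs()['moment'])
E
```

```text
plate 37190 n tool [-0.0013  0.0001  1.    ] 0.000612333173305214 pctl [[-26.8808 -59.3062 -30.7304]
 [ 41.0605  -0.2101 -29.1419]
 [ 78.1105  58.4448 -27.5243]] ((4.822059631347656, -0.5040359497070312), (146.63787841796875, 119.9375991821289), 0.038072843104600906)
handle 4511 [[-31.4454  -6.8402 -68.4672]
 [  8.3985  -0.6559 -67.1279]
 [ 38.6184   5.7689 -65.6119]]
hole 325.2634582519531 133.71153259277344 (24.320659637451172, 24.74468994140625) [ 64.3811  -0.5553 -29.1   ]
TCPs [0.5329 0.2821 0.0585] joint force [-0.5249  0.4206 -2.0863]
all 217 324.93087557603684 132.0921658986175 [ 65.4479  -0.7038 -32.5345]
bright 39 325.0 133.89743589743588 [ 64.6357  -0.673  -32.5345]
plate edge slope deg 1.577312578395505e-15 [  0. 102.]
stainer edge slope 1.1427772087071303e-15 [ 0. 45.] 120
turn deg [-0.078   0.0225 -0.0307] shift mm [-0.2857  1.1125 -6.9243] tcp [0.5331 0.2822 0.0588] f [-0.1317 -0.8475 -1.4949] 0.013040676447392619 j [-1.1655  0.6647  0.8131  1.8847 -0.6292  0.8677 -1.6164]
[-0.0279 -0.0433 -0.0017]
```

Pin is threaded centrally with no contact. Lower the last 6–7 mm until contact shows.

>>> {"name": "servo_tool", "arguments": {
  "commands": [
    [0, 0, 0, 0, 0, -1.5, 1],
    [0, 0, 0, 0, 0, -3, 1],
    [0, 0, 0, 0, 0, -4.5, 1],
    [0, 0, 0, 0, 0, -6, 1],
    [0, 0, 0, 0, 0, -6, 1]
  ]
}}

```text
clock: 20.92
tcp_pos: [0.5328, 0.2821, 0.0525]
orientation: [-3.14, 0.021, 0.0]
contact_force: [-0.1, 0.6, -1.6]
grip_width: 0.0129
gripper_force: 78.6
```

>>> {"name": "servo_tool", "arguments": {
  "commands": [
    [0, 0, 0, 0, 0, -1, 1],
    [0, 0, 0, 0, 0, -1, 1],
    [0, 0, 0, 0, 0, -1, 1]
  ]
}}

```text
clock: 21.17
tcp_pos: [0.5331, 0.2822, 0.0519]
orientation: [-3.14, 0.021, -0.001]
contact_force: [0.5, -0.2, -2.8]
grip_width: 0.0131
gripper_force: 78.6
```

>>> {"name": "servo_tool", "arguments": {
  "commands": [
    [0, 0, 0, 0, 0, -1, 1],
    [0, 0, 0, 0, 0, -1, 1],
    [0, 0, 0, 0, 0, -1, 1]
  ]
}}

```text
clock: 21.42
tcp_pos: [0.5331, 0.2822, 0.0508]
orientation: [-3.14, 0.021, -0.001]
contact_force: [-0.4, 0.4, -2.1]
grip_width: 0.0128
gripper_force: 78.6
```

>>> {"name": "servo_tool", "arguments": {
  "commands": [
    [0, 0, 0, 0, 0, -0.7, 1],
    [0, 0, 0, 0, 0, -0.7, 1],
    [0, 0, 0, 0, 0, -0.7, 1]
  ]
}}

```text
clock: 21.67
tcp_pos: [0.5332, 0.2823, 0.0503]
orientation: [-3.14, 0.021, -0.001]
contact_force: [-0.6, 0.0, -0.8]
grip_width: 0.013
gripper_force: 78.9
```

>>> {"name": "servo_tool", "arguments": {
  "commands": [
    [0, 0, 0, 0, 0, -0.7, 1],
    [0, 0, 0, 0, 0, -0.7, 1],
    [0, 0, 0, 0, 0, -0.7, 1]
  ]
}}

```text
clock: 21.92
tcp_pos: [0.5332, 0.2823, 0.0503]
orientation: [-3.139, 0.021, -0.0]
contact_force: [-2.2, 0.2, 6.2]
grip_width: 0.013
gripper_force: 80.1
```

>>> {"name": "servo_tool", "arguments": {
  "commands": [
    [0, 0, 0, 0, 0, -0.7, 1],
    [0, 0, 0, 0, 0, -0.7, 1],
    [0, 0, 0, 0, 0, -0.7, 1]
  ]
}}

```text
clock: 22.17
tcp_pos: [0.5332, 0.2824, 0.0503]
orientation: [-3.139, 0.021, -0.0]
contact_force: [-5.6, -1.2, 13.6]
grip_width: 0.0127
gripper_force: 81.1
```

```bash
python3 - <<'E'
from pin import *
p=pin();rel(Rs,[.5328,.2833,.0519]);o=r.get_obs();print(o['moment'])
q,dq=r.grab_frame('side');C=cloud('side',dq);m=masks(q)['blue']&(dq>0)&(abs(C[...,0]-.532)<.09)&(abs(C[...,1]-.283)<.07)&(C[...,2]>.06)&(C[...,2]<.1);P=C[m];print(len(P),plane(P))
E
```

```text
plate 37124 n tool [0.0001 0.0025 1.    ] 0.0006132403153919849 pctl [[-25.7185 -59.2495 -30.8398]
 [ 41.1943   0.286  -29.2477]
 [ 78.1161  58.5182 -27.6249]] ((5.10443115234375, -0.3001594543457031), (146.0860595703125, 119.7137451171875), 0.029798995703458786)
handle 4475 [[-31.4492  -6.834  -68.4583]
 [  8.4033  -0.6544 -67.201 ]
 [ 38.7019   5.7428 -65.6851]]
hole 325.4854736328125 133.6728973388672 (23.869630813598633, 24.86009979248047) [ 64.3992  -0.4487 -29.1   ]
TCPs [0.5332 0.2824 0.0503] joint force [-5.599  -1.2146 13.633 ]
all 244 325.40983606557376 134.45081967213116 [ 65.2149  -0.4792 -40.7426]
bright 40 325.2 136.075 [ 64.5226  -0.5707 -40.7426]
plate edge slope deg 1.577312578395505e-15 [  0. 102.]
stainer edge slope -1.3923197855821947e-15 [-0. 42.] 120
turn deg [-0.1599  0.0015 -0.026 ] shift mm [-0.3566  0.945   1.6677] tcp [0.5332 0.2824 0.0502] f [-5.7127 -0.6122 13.0614] 0.012789605424569816 j [-1.1568  0.6751  0.8015  1.8888 -0.6417  0.8538 -1.6068]
[-0.3747  1.12    0.0492]
435 (array([0.5264, 0.2608, 0.0815]), array([-0.0043,  0.0051,  1.    ]), 409, np.float64(0.0017300941022357))
```

The plate has bottomed (z constant, force rising, top measured at 81 mm). Ease off, release, retreat straight up.

>>> {"name": "servo_tool", "arguments": {
  "commands": [
    [0, 0, 0, 0, 0, 0.7, 1],
    [0, 0, 0, 0, 0, 0.7, 1],
    [0, 0, 0, 0, 0, 0.7, 0.8],
    [0, 0, 0, 0, 0, 0.7, 0.6],
    [0, 0, 0, 0, 0, 0.7, 0.5]
  ]
}}

```text
clock: 22.73
tcp_pos: [0.5333, 0.2822, 0.0494]
orientation: [-3.14, 0.021, -0.001]
contact_force: [0.3, -0.3, 0.0]
grip_width: 0.0403
gripper_force: 0.0
```

>>> {"name": "servo_tool", "arguments": {
  "commands": [
    [0, 0, 0, 0, 0, 0, 0.4],
    [0, 0, 0, 0, 0, 0, 0.4],
    [0, 0, 0, 0, 0, 10, 0.4],
    [0, 0, 0, 0, 0, 40, 0.4],
    [0, 0, 0, 0, 0, 80, 0.4]
  ]
}}

```text
clock: 23.15
tcp_pos: [0.5311, 0.2812, 0.1285]
orientation: [3.139, -0.021, -0.006]
contact_force: [0.4, 1.2, 0.4]
grip_width: 0.0514
gripper_force: 0.0
```

>>> {"name": "servo_tool", "arguments": {
  "commands": [
    [0, 0, 0, 0, 0, 40, 0.4],
    [0, 0, 0, 0, 0, 80, 0.4],
    [0, 0, 0, 0, 0, 80, 0.4],
    [0, 0, 0, 0, 0, 80, 0.4]
  ]
}}

```text
clock: 23.48
tcp_pos: [0.5348, 0.2827, 0.2127]
orientation: [-3.137, 0.021, -0.007]
contact_force: [0.4, -0.2, -0.4]
grip_width: 0.0512
gripper_force: 0.0
```

```bash
python3 - <<'E'
from held import *
o=r.get_obs();print(o['tcp_pos'],o['contact_force'],o['grip_width'])
p,d=r.grab_frame('wrist');C=cloud('wrist',d,o)
m=masks(p)['blue']&(d>0)&(abs(C[...,0]-.532)<.1)&(abs(C[...,1]-.283)<.08)&(C[...,2]>.05)&(C[...,2]<.12);P=C[cv2.erode(m.astype(np.uint8),np.ones((3,3)))>0];print(plane(P),np.percentile(P,[1,99],axis=0))
q,_=r.grab_frame('side');s,_=r.grab_frame('scene')
for n,im in(("side",q),("scene",s)):
    a=cv2.imread(f"pics/{n}0.png");x=cv2.absdiff(cv2.GaussianBlur(a,(5,5),0),cv2.GaussianBlur(im,(5,5),0)).max(2)>60;print(n,[tuple(map(int,t)) for t in cv2.connectedComponentsWithStats(x.astype(np.uint8))[2][1:] if t[4]>30])
E
```

```text
[0.5348 0.2827 0.2127] [ 0.4038 -0.1647 -0.3967] 0.051245812547961615
(array([0.5397, 0.2828, 0.0795]), array([-0.0001, -0.0004,  1.    ]), 14279, np.float64(0.0006984291132472972)) [[0.4559 0.225  0.0779]
 [0.6092 0.3402 0.0811]]
side [(137, 0, 26, 6, 105), (233, 0, 66, 111, 2650), (148, 32, 20, 6, 62), (149, 40, 20, 32, 427), (136, 99, 5, 49, 150), (157, 136, 28, 76, 1440), (259, 138, 51, 30, 825), (168, 183, 130, 49, 1601), (327, 243, 51, 44, 694), (346, 264, 24, 19, 151)]
scene [(390, 0, 38, 39, 701), (453, 0, 37, 11, 281), (389, 92, 43, 47, 1014), (401, 139, 40, 8, 186), (334, 141, 53, 8, 257), (336, 168, 10, 12, 40), (372, 171, 56, 33, 793), (351, 184, 10, 6, 37), (206, 194, 20, 35, 172)]
```

```bash
python3 -c "
from bench import r
print(r.hand_in())"
```

```text
the job is handed in; nothing more can be done
None
```

The job is handed in: I laid the blue cover handle up on the green rest and released it, then seated it by its handle on both brass pins, measured flat on the stainer's top. I saw no other object moved, and it took about 23 s of robot time; the first grasp in the rack closed on nothing and was repeated.

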